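# Press a seal album in the bench screw press

### The arm

A 6-joint arm with a two-finger parallel gripper is mounted at the origin on the work surface. World frame = base frame: x ahead of the robot, y to its left, z up, the work surface at z = 0. Lengths are in m, angles in rad, forces in N, time in s.
With the tool pointing down it reaches from about 0.35 to 0.875 m from the base axis. Payload 4.2 kg.
Tool frame: the origin (TCP) lies at the very end of the fingers, on their centre line; the grasp point (between the pads) lies 19 mm behind it (manip.grasp_offset is the distance from the TCP to the grasp point, in m); z points along the fingers, y is the direction in which the jaws open and shut (so a half turn about z gives the same grasp; the last joint's range is limited). The gripper opens to 85 mm and grips with 20 to 120 N. Pads are 22 mm wide; open, the fingers measure 114 mm over their backs; the gripper's body (76 mm by 85 mm) begins 54 mm behind the grasp point. The pads swing forward as they close: fully open they stand 13 mm farther back than shut.
Start: joints at [-0.958, 0.385, 0.008, 0, -1.194, -0.259], TCP at [0.217, -0.586, 0.231] pointing down, gripper open.
Joint ranges: [-3.14, 3.14], [-1.21, 2.06], [-1.07, 1.41], [-3.16, 2.05], [-2.99, -0.16], [-3.1, 3.1]. Speed limits (rad/s): [2.79, 2.79, 3.14, 3.14, 3.14, 3.14].

### API

Orientations are given as a unit quaternion [w, x, y, z].
In Python, from bench import manip gives the robot as it stands.
- The arm moves only by the tool drive_tool, never from a script. Its argument "deltas" is a list of rows, each a list of 3 entries, a list of its own where there are three numbers: the shift along the tool's x, y, z in units of 50 mm (1.0 is 50 mm), then the turn, a rotation vector about the tool's x, y, z in rad, then the closure, from 0 (fully open) to 1 (shut). In form: [[[x, y, z], [rx, ry, rz], claw], ...]. A call has exactly 10 rows; each row is the pose to reach, as a shift and turn from the pose commanded when the call began, along the tool's axes at that moment; what a row does not reach only later rows make up. A row lasts 1/8 s, in which the tool goes at most 62.5 mm and 10.7 degrees, less where a joint would pass 70% of its speed; a pose out of reach is approached as far as the arm can. A call with a gripper value outside its range is refused whole. The fingers move at their own pace and stop on an object; the grip force is fixed at half the most. Time passes only in rows, so rows that repeat a pose let the fingers close, or fill a call up. It gives the time, the measured TCP pose, the force and the opening at its end, in the units of the state.
- manip.sense(): the state, without advancing time (a new reading comes with each control period).
- manip.capture(name): name is "scene" or "top" or "wrist"; returns a dict with "pixels" (400x640x3 uint8, red, green, blue), "z_map" (400x640 float32, m along the optical axis (not along the pixel's ray), 0 where there is no reading), "fx", "fy", "cx", "cy" (pixels), "R" (3x3) and "t" (3): a world point X has camera coordinates R X + t; the wrist camera has in their place "T_tool_cam" (4x4, takes a point from camera to tool coordinates, whose origin is the TCP and whose axes are the flange's). Camera axes: x right, y down, z forward; pixel columns grow to the right and rows downward; lengths in m; the calibration is good to about 2 mm. A picture is of the moment at which its call begins: read the wrist's pose just before it.
- manip.job_done(): hands the job in, once; it reports no verdict.
The state is a dict: "time": time; "joint_positions": joint angles; "joint_vel": joint speeds; "joint_efforts": joint torques, N m; "position": TCP position; "orientation": TCP orientation; "wrist_force": force on the tool from outside, world axes, zero at the start; "wrist_torque": the same for the moment, N m; "grip_width": finger opening in m.
Only numpy, scipy, OpenCV 4.12 (cv2) and the standard library are available. Lean on these libraries where they do the work, as an engineer would, in place of code of your own. Each camera call takes 0.05 s, during which the arm holds its last target.

### The job

Press the blue seal album: first push it straight in under the platen of the bench press until it lies centred below the screw, its front edge flush with the platen's. Then put the loose crank from the aluminium pen tray right down on the square end of the screw and let go of it; take it again by its wooden knob and wind it clockwise (seen from above), full turns, until the platen bears down firmly on the album. Leave the crank on the screw, and do not disturb the seals, the seal pad or the grinding stone.

Things in the scene. Friction and masses are not known exactly. Their poses are not given: they have to be found in the camera images.
- press: Bench screw press, fixed: dark green base 180 x 230 mm (x, y), two upright steel columns 24 mm thick at y = +-97 mm, crosshead over them 42 mm deep (x), 236 mm long (y), underside 124 mm, top 154 mm (boss, nuts 168 mm) above the shelf. Origin: on the shelf, under the screw. Open front faces its -x; z up. The album goes in along its +x.
- press_centre (a point): Point on the press's flat bed (30 mm above the shelf), on the screw's axis; axes as the press's. The bed reaches 84 mm to the front of it.
- album: Stitched album, stiff blue covers; a firm block 150 x 110 x 34 mm (x, y, z), 0.55 kg, loose, lying flat on the press's bed, x within 0.07 rad of the press's x, its front 25 to 60 mm short of home. Origin: centre of its underside. It slides with friction. Home: origin at press_centre.
- platen: Steel platen, 150 x 150 x 12 mm, guided on the columns, carried by the screw. Origin: centre of its underside, on the screw's axis, 24 to 29 mm above the top of the album at the start. Only the screw moves it down. It hangs on the screw by stiff springs: after it meets the album the screw can be wound on a quarter turn or so, each radian more adding about 200 N of pressure.
- screw (a joint): Angle of the press's vertical screw (rad), growing clockwise seen from above, 0 to 2.6 at the start. One full clockwise turn lowers screw, platen and a fitted crank together by 12 mm (1.91 mm/rad), so the platen meets the album after 2 to 2.5 turns. It turns stiffly (0.3 N m, plus 0.08 N m per rad/s), twice as stiffly 1 rad after the platen meets the album. Let go, it stays, or springs back by part of that last bit, still pressing.
- screw_shoulder (a point): Centre of the screw's round shoulder (36 mm across) on which the crank's hub comes to rest, 218 to 223 mm above the shelf at the start. Its axes turn with the screw; z up. The brass square end, 16 x 16 mm, sides along this x and y, stands on it: 26 mm square plus 5 mm tapered tip. Nothing near stands higher.
- crank: Loose crank, 0.33 kg, dark steel, lying flat in the tray, knob up. Hub: square block 36 x 36 x 28 mm with an 18 x 18 mm square through hole, sides along x and y. Arm 20 mm wide, 10 mm thick, flush with the hub's underside, along +x to the knob. Origin: centre of the hub's underside; z up. Centre of mass about 17 mm towards the knob. Fits the square in any of four directions, knob up.
- crank_hub (a point): The same point as the crank's origin: centre of the hole's lower mouth.
- crank_knob: The crank's upright light wooden knob, origin at its middle: 26 mm thick, 50 mm tall, 80 mm from the hub's axis (the crank's +x), 37 mm above the hub's underside. The knob spins freely on its pin, so a gripper may hold it and go round without turning.
- pen_tray: Aluminium pen tray, fixed, 250 x 130 mm (x, y), rim 10 mm high, floor 3 mm thick. Origin: centre of its underside. The crank lies in it roughly along its x.
- grinding_stone: Smooth grey stone slab 170 x 85 x 26 mm, lying loose. Not to be disturbed. Origin: centre of its underside.
- seal_a: Square amber resin seal, 30 x 30 x 79 mm, standing loose. Not to be disturbed. Origin: centre of its underside.
- seal_b: Another like seal_a.
- seal_c: Another like seal_a.
- seal_pad: Red flip-top plastic seal pad case, shut, 75 x 105 x 24 mm, lying loose. Not to be disturbed. Origin: centre of its underside.
Mind the look-alikes: they are no part of the job. What is meant by the crank is not turquoise, and is the larger of those in its own colour. There is more than one size of the album; the job needs the larger.

How it is judged:
On the way, in this order (a step that is already met when the one before it is completed fails the run):
1. the album has been pushed in: centred under the screw and square to the press, the platen still up (x of album in the frame of press_centre between -0.012 and 0.012 m and y of album in the frame of press_centre between -0.012 and 0.012 m and angle between the x axis of album and the x axis of press, either way round below 0.15 rad and z of platen in the frame of album above 0.046 m), for 0.2 s.
2. the crank sits fully down on the screw's square end, let go, with the platen still at least 12 mm above the album (distance between crank_hub and screw_shoulder below 0.006 m and angle between crank's own z axis and vertical below 0.12 rad and contact force between the fingers and crank below 0.3 N and z of platen in the frame of album above 0.046 m), for 0.2 s.
3. the crank is being wound by its knob, the platen less than 8 mm above the album (contact force between the fingers and crank_knob above 0.5 N and z of platen in the frame of album below 0.042 m), for 0.1 s.
At the end, for the whole second after the job is handed in: The platen presses on the album with more than 25 N; the album lies within 12 mm of press_centre along the press's x and along its y and within 0.15 rad of square; the crank sits on the screw, its hub's underside centre within 6 mm of screw_shoulder and tilted less than 0.12 rad, at rest (contact force between platen and album above 25 N and x of album in the frame of press_centre between -0.012 and 0.012 m and y of album in the frame of press_centre between -0.012 and 0.012 m and angle between the x axis of album and the x axis of press, either way round below 0.15 rad and distance between crank_hub and screw_shoulder below 0.006 m and angle between crank's own z axis and vertical below 0.12 rad and linear speed of crank below 0.02 m/s); the robot touches nothing.
It fails at once if a seal, the seal pad or the stone is moved by more than 30 mm (distance of any of grinding_stone, seal_a, seal_b, seal_c, seal_pad from where it was at the start of the episode above 0.03 m).
It fails at once if a seal is tipped over (angle between any of seal_a, seal_b, seal_c's own z axis and vertical above 0.5 rad).
It also fails if it takes over 72 s, if anything falls off the work surface, if the arm or the gripper's body presses on something with over 40 N, if the wrist force passes 120 N, or if a joint passes its speed limit or range.

## Working session

There is one attempt and no reset: what is moved stays moved. The work goes in short steps, Python scripts to look and compute and a tool call to move; the robot and the scene stay as the last step left them, time stands still between calls to the robot, and variables do not carry over. Pictures are saved under pics/ and viewed, and the job is handed in when it is done.

Besides the shell and the picture viewer there is one more tool, called after "Request:" as name(argument=value, ...) on one line, values as JSON. drive_tool: Moves the arm, as the interface text tells. Its arguments: {"type":"object","properties":{"deltas":{"type":"array"}},"required":["deltas"]}

```bash
ls; mkdir -p pics
cat > h.py <<'E'
import numpy as np, cv2
from bench import manip
def snap(n,f):
    c=manip.capture(n); cv2.imwrite('pics/'+f+'.png',cv2.cvtColor(c['pixels'],cv2.COLOR_RGB2BGR)); np.savez('pics/'+f+'.npz',**{k:v for k,v in c.items()}); return c
E
python3 - <<'E'
from h import *
print(manip.sense())
for n in ('scene','top','wrist'):
    c=snap(n,n+'0'); print(n,{k:v for k,v in c.items() if k not in('pixels','z_map')})
E
```

```text
pics
{'time': 0.0, 'joint_positions': array([-9.58379759e-01,  3.85565784e-01,  6.62758501e-03, -5.48493797e-04,
       -1.19399652e+00, -2.58604267e-01]), 'joint_vel': array([-0.00038879,  0.00093917, -0.00010302,  0.00069011,  0.00032836,
       -0.00047643]), 'joint_efforts': array([ 4.22857956e-04, -3.92292666e+01,  1.88401794e+01,  4.18603644e+00,
       -4.57344446e-03, -1.51986745e-05]), 'position': array([ 0.21637634, -0.58572246,  0.23020936]), 'orientation': array([-2.19959493e-04, -1.75885148e-01,  9.84410080e-01,  1.07692760e-03]), 'wrist_force': array([ 0.35492851, -1.02438653, -0.00527273]), 'wrist_torque': array([0.02837739, 0.03670815, 0.00768426]), 'grip_width': 0.08518651515626974}
scene {'fx': 412.4411012652381, 'fy': 412.4411012652381, 'cx': 315.1177422503254, 'cy': 194.7434684354338, 'R': array([[-0.4085208 ,  0.91258016, -0.0175558 ],
       [ 0.74361842,  0.32160773, -0.58617414],
       [-0.52928481, -0.25251914, -0.80999486]]), 't': array([ 0.17507283, -0.26702738,  1.42305151])}
top {'fx': 449.64254762682054, 'fy': 449.64254762682054, 'cx': 320.1832104672656, 'cy': 199.5361171665662, 'R': array([[-0.00875296, -0.99994716,  0.00539103],
       [-0.99097229,  0.00795287, -0.13383077],
       [ 0.13378082, -0.00651378, -0.99098954]]), 't': array([0.03909428, 0.49450522, 1.48621845])}
wrist {'fx': 343.9441274762179, 'fy': 343.9441274762179, 'cx': 321.69283407030673, 'cy': 195.76233633670518, 'T_tool_cam': array([[ 5.98350623e-04, -9.51198873e-01, -3.08577940e-01,
         7.89672103e-02],
       [ 9.99999792e-01,  6.42873952e-04, -4.26163985e-05,
         4.88409101e-04],
       [ 2.38913390e-04, -3.08577851e-01,  9.51199061e-01,
        -1.42378487e-01],
       [ 0.00000000e+00,  0.00000000e+00,  0.00000000e+00,
         1.00000000e+00]])}
```

View pics/scene0.png

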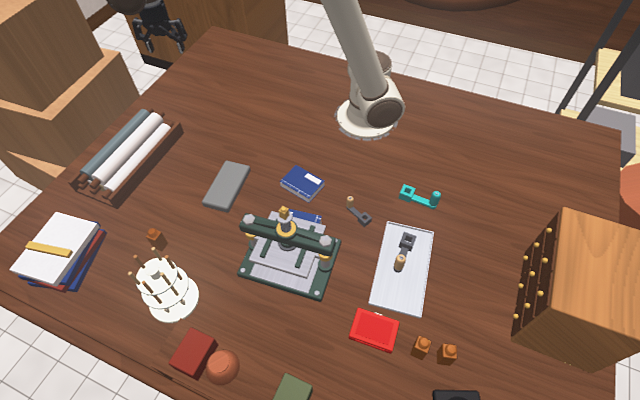

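View pics/top0.png

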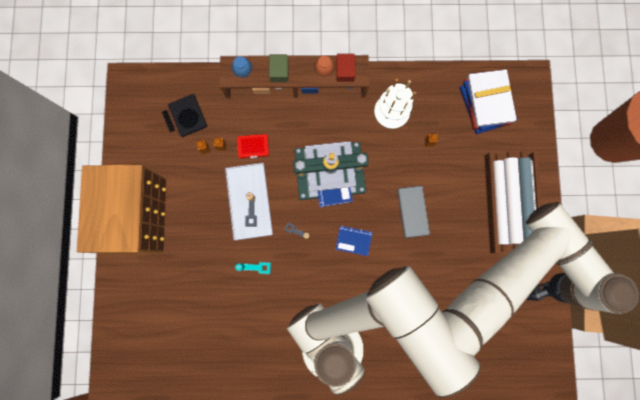

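View pics/wrist0.png

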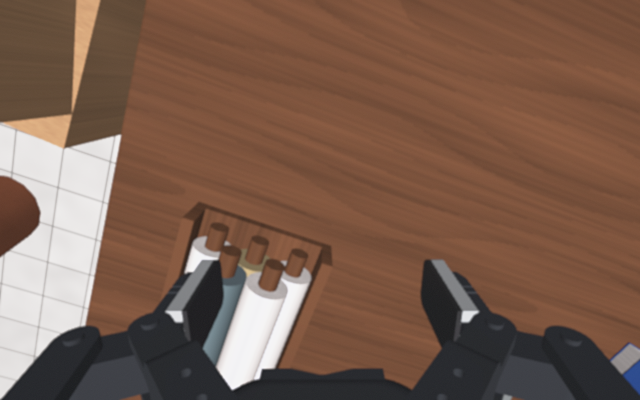

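The press is at (331,170) in the top view, with the album's front showing at (335,197). The crank in the tray has its hub at about (251,222) and its knob at (250,197). A smaller album and small and turquoise cranks lie as decoys. Next I measure.

```bash
cat >> h.py <<'E'
def world(c,tool=None):
    z=c['z_map'].astype(float); v,u=np.mgrid[0:400,0:640]
    P=np.stack([(u-c['cx'])/c['fx']*z,(v-c['cy'])/c['fy']*z,z],-1)
    if 'R' in c: W=(P-c['t'])@c['R']
    else:
        from scipy.spatial.transform import Rotation as R
        T=c['T_tool_cam']; q=tool['orientation']; Rm=R.from_quat([q[1],q[2],q[3],q[0]]).as_matrix()
        W=(P@T[:3,:3].T+T[:3,3])@Rm.T+tool['position']
    W[z==0]=np.nan
    return W
def load(f): return dict(np.load('pics/'+f+'.npz'))
E
python3 - <<'E'
from h import *
c=load('top0'); W=world(c)
for n,(u,v) in dict(table=(300,260),tray=(240,180),hub=(251,222),knob=(250,197),screw=(331,160),album=(335,197),ch1=(300,162),ch2=(360,158)).items(): print(n,W[v,u].round(4))
im=cv2.imread('pics/top0.png')
cv2.imwrite('pics/c1.png',cv2.resize(im[130:260,220:380],None,fx=5,fy=5*0.9,interpolation=cv2.INTER_CUBIC)[:590])
im=cv2.imread('pics/scene0.png')
cv2.imwrite('pics/c2.png',cv2.resize(im[180:320,230:440],None,fx=3.8,fy=3.8,interpolation=cv2.INTER_CUBIC))
E
```

```text
table [0.2929 0.1045 0.0122]
tray [0.5692 0.3117 0.0042]
hub [0.4231 0.2717 0.0052]
knob [0.5009 0.2672 0.0648]
screw [0.5895 0.0026 0.2173]
album [ 0.4994 -0.0142  0.0594]
ch1 [0.5945 0.0975 0.1701]
ch2 [ 0.6069 -0.0897  0.165 ]
```

View pics/c1.png

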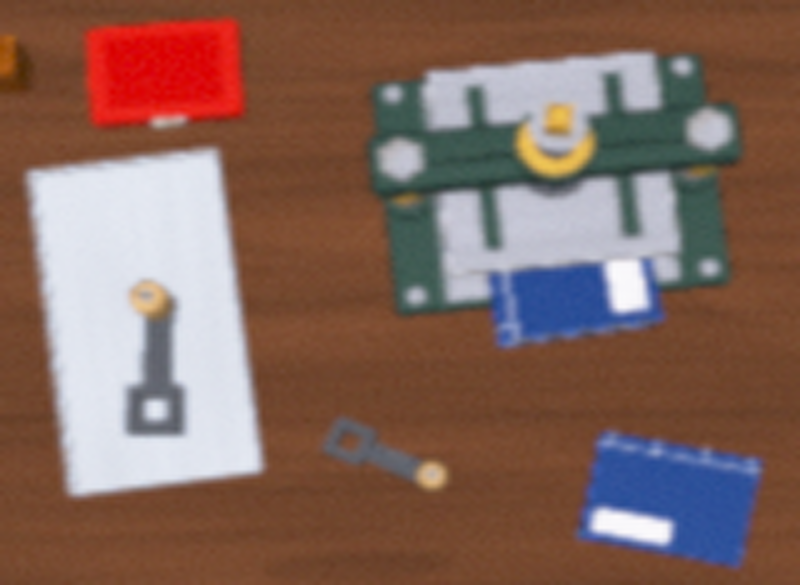

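View pics/c2.png

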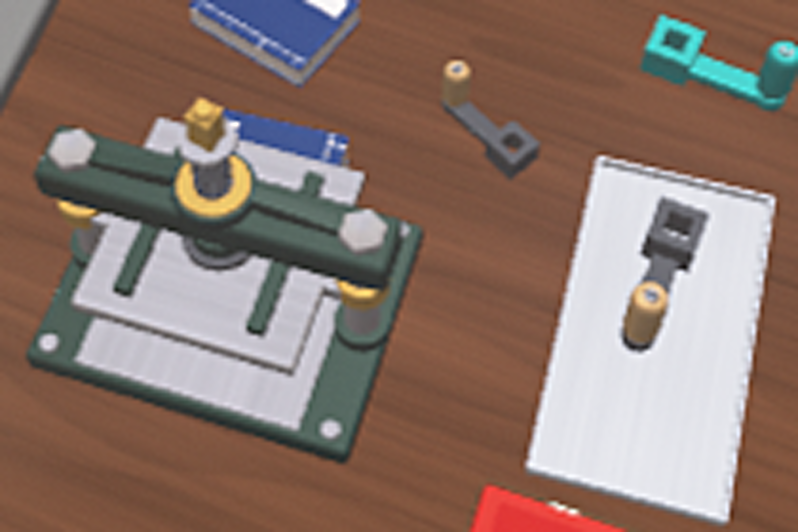

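Run:
```python
from h import *
for f in('top0','scene0'):
    c=load(f); W=world(c)
    p=W[262:275,285:330] if f=='top0' else W[165:175,280:330]
    p=p.reshape(-1,3); print(f,np.nanmean(p,0),np.nanstd(p,0))
    px=c['pixels'].astype(int); r,g,b=px[...,0],px[...,1],px[...,2]
    Z=W[...,2]
    def rep(n,m):
        P=W[m]; 
        if len(P)<5: print(n,len(P));return
        xy=P[:,:2].astype(np.float32); print(n,len(P),'med',np.nanmedian(P,0).round(4),'rect',cv2.minAreaRect(xy))
    X,Y=W[...,0],W[...,1]
    near=(abs(X-.6)<.2)&(abs(Y)<.16)
    rep('crosshead top',near&(Z>.146)&(Z<.162)&(g>r+8)&(g>b))
    rep('nuts L',near&(Z>.158)&(Z<.175)&(Y>.06)&(r>140)&(abs(r-b)<25))
    rep('nuts R',near&(Z>.158)&(Z<.175)&(Y<-.06)&(r>140)&(abs(r-b)<25))
    rep('brass',near&(Z>.21)&(r>b+60)&(r>150))
    rep('shoulder',near&(Z>.2)&(r>130)&(abs(r-b)<30))
    rep('album',near&(b>r+50)&(Z>.045)&(Z<.08)&(X>.42))
    rep('platen',near&(Z>.08)&(Z<.12)&(r>120)&(abs(r-b)<30))
    rep('bed',near&(Z>.02)&(Z<.045)&(r>120)&(abs(r-b)<30))
    tr=(abs(X-.52)<.2)&(abs(Y-.28)<.11)
    rep('tray',tr&(Z<.025)&(Z>-.01)&(r>150)&(abs(r-b)<30))
    rep('hub/arm',tr&(r<120)&(abs(r-b)<30))
    rep('hub',tr&(r<120)&(abs(r-b)<30)&(Z>.024))
    rep('knob',tr&(Z>.055)&(r>b+30))
```

```text
top0 [2.65952038e-01 8.14276969e-02 2.44053242e-04] [0.01250704 0.04393703 0.00347085]
crosshead top 493 med [0.5903 0.023  0.1541] rect ((0.5941072106361389, 0.0027190595865249634), (0.046974074095487595, 0.23004834353923798), 5.7421722412109375)
nuts L 52 med [0.5865 0.0977 0.1655] rect ((0.5864467620849609, 0.09931167215108871), (0.025357456877827644, 0.022125141695141792), 0.854568362236023)
nuts R 55 med [ 0.6061 -0.0932  0.166 ] rect ((0.606753945350647, -0.09465860575437546), (0.022209158167243004, 0.026329362764954567), 88.81580352783203)
brass 33 med [0.5937 0.0033 0.2473] rect ((0.5946685671806335, -0.0025213100016117096), (0.024301065132021904, 0.018265124410390854), 70.70108032226562)
shoulder 70 med [0.5926 0.0026 0.2204] rect ((0.5976522564888, 0.0017140395939350128), (0.032434843480587006, 0.0351950079202652), 43.483394622802734)
album 389 med [ 0.4993 -0.0038  0.0643] rect ((0.5036046504974365, -0.013433117419481277), (0.050044573843479156, 0.10915292054414749), 8.529510498046875)
platen 1223 med [0.5691 0.0018 0.1018] rect ((0.5970824956893921, 0.0013449564576148987)
[... 2000 characters left out ...]
ect ((0.581002950668335, -3.7848949432373047e-06), (0.19969145953655243, 0.21425217390060425), 5.708824634552002)
tray 3968 med [0.5155 0.2891 0.0033] rect ((0.5025750398635864, 0.2825202941894531), (0.2800551652908325, 0.13397593796253204), 7.758828163146973)
hub/arm 273 med [0.4412 0.2716 0.0164] rect ((0.5104587078094482, 0.2589144706726074), (0.2513941526412964, 0.11880531162023544), 19.23934555053711)
hub 108 med [0.4275 0.2713 0.0304] rect ((0.4569645822048187, 0.270751029253006), (0.03230711445212364, 0.09955425560474396), 89.54732513427734)
knob 256 med [0.6869 0.371  0.065 ] rect ((0.5984638929367065, 0.3269326090812683), (0.24157172441482544, 0.0328381285071373), 28.21579933166504)
```

```bash
cat >> h.py <<'E'
from scipy.spatial.transform import Rotation as Ro
def delta(p,phi,s=None,frm=None):
    """tool-frame delta to reach pos p with tool down, tool x at yaw phi"""
    s=s or manip.sense(); q=s['orientation']; R0=Ro.from_quat([q[1],q[2],q[3],q[0]])
    x=np.array([np.cos(phi),np.sin(phi),0]); z=np.array([0,0,-1.]); R1=Ro.from_matrix(np.stack([x,np.cross(z,x),z],1))
    p0=s['position'] if frm is None else np.array(frm)
    d=R0.inv().apply(np.array(p)-p0)/.05; r=(R0.inv()*R1).as_rotvec()
    print('shift',d.round(3).tolist(),'rot',r.round(3).tolist())
def state():
    s=manip.sense(); q=s['orientation']; m=Ro.from_quat([q[1],q[2],q[3],q[0]]).as_matrix()
    print('t',round(s['time'],3),'p',s['position'].round(4),'phi',np.arctan2(m[1,0],m[0,0]).round(4),'z',m[:,2].round(4),'F',s['wrist_force'].round(1),'w',round(s['grip_width'],4)); return s
E
python3 - <<'E'
from h import *
state(); delta((.42,-.01,.36),-np.pi+.102)
E
```

```text
t 0.15 p [ 0.2164 -0.5859  0.2305] phi -2.7879 z [-7.0e-04  1.5e-03 -1.0e+00] F [-0.7 -0.3  0.8] w 0.0854
shift [-7.809, 9.399, -2.576] rot [0.002, -0.0, 0.252]
```

Request:
drive_tool(deltas=[[[-0.8,0.95,-0.6],[0,0,0.05],0.4],[[-1.6,1.9,-1.2],[0,0,0.1],0.4],[[-2.4,2.85,-1.8],[0,0,0.15],0.4],[[-3.2,3.8,-2.4],[0,0,0.2],0.4],[[-4.0,4.75,-2.57],[0,0,0.25],0.4],[[-4.8,5.7,-2.57],[0,0,0.25],0.4],[[-5.6,6.65,-2.57],[0,0,0.25],0.4],[[-6.4,7.6,-2.57],[0,0,0.25],0.4],[[-7.2,8.6,-2.57],[0,0,0.25],0.4],[[-7.8,9.4,-2.57],[0,0,0.25],0.4]])

```text
time: 1.4
position: [0.4158, -0.0201, 0.3599]
orientation: [0.0, -0.052, 0.999, 0.0]
wrist_force: [1.1, -0.7, 0.2]
grip_width: 0.0514
```

Run:
```python
from h import *
s=state(); c=snap('wrist','w1'); np.savez('pics/w1s.npz',position=s['position'],orientation=s['orientation'])
```

```text
t 1.4 p [ 0.4158 -0.0201  0.3599] phi -3.0374 z [ 6.e-04  3.e-04 -1.e+00] F [ 1.1 -0.7  0.2] w 0.0514
```

View pics/w1.png

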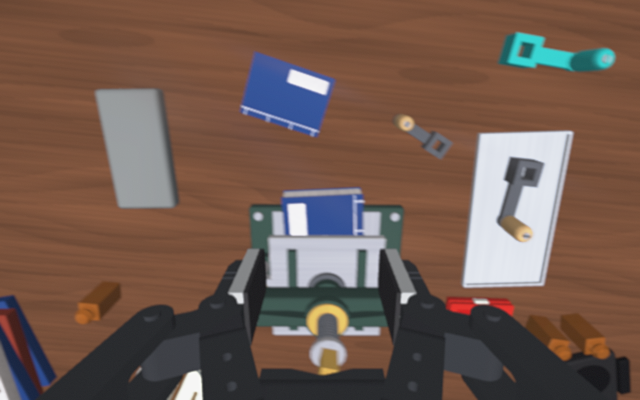

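Run:
```python
from h import *
c=load('w1'); W=world(c,load('w1s')); px=c['pixels'].astype(int); r,g,b=px[...,0],px[...,1],px[...,2]
X,Y,Z=W[...,0],W[...,1],W[...,2]
print('table',np.nanmedian(W[20:60,60:200].reshape(-1,3),0),np.nanstd(W[20:60,60:200][...,2]))
def rep(n,m):
    P=W[m]; 
    if len(P)<5: print(n,len(P));return
    xy=P[:,:2].astype(np.float32); print(n,len(P),'med',np.nanmedian(P,0).round(4),'rect',[np.round(k,4) for k in cv2.minAreaRect(xy)])
near=(abs(X-.6)<.2)&(abs(Y)<.13)
rep('album',near&(b>r+40)&(Z>.055)&(Z<.075)&(X>.42))
rep('platen',near&(Z>.092)&(Z<.11)&(r>120)&(abs(r-b)<30))
rep('bed',near&(Z>.02)&(Z<.04)&(r>120)&(abs(r-b)<30))
tr=(abs(X-.52)<.2)&(abs(Y-.28)<.11)
rep('hub',tr&(r<130)&(abs(r-b)<30)&(Z>.026)&(Z<.036))
rep('arm',tr&(r<130)&(abs(r-b)<30)&(Z>.006)&(Z<.036))
rep('knob',tr&(Z>.06)&(Z<.07)&(r>b+30))
im=cv2.imread('pics/w1.png')
cv2.imwrite('pics/c3.png',cv2.resize(im[170:400,230:430],None,fx=2.6,fy=2.6,interpolation=cv2.INTER_CUBIC))
# album column-wise front edges
A=(b>r+40)&near&(Z>.03)&(Z<.075)&(X>.42)
vs,us=np.nonzero(A); 
for u in range(286,366,8):
    v=np.nonzero(A[:,u])[0]
    if len(v): print(u,v.min(),v.max(),W[v.min()+4,u].round(4))
for v in (205,215,225):
    k=np.nonzero(A[v])[0]; print(v,k.min(),k.max(),W[v,k.min()+1].round(4),W[v,k.max()-1].round(4))
```

```text
table [ 0.30767478 -0.28972853 -0.00049105] 0.0009281094425938821
album 2390 med [0.5024 0.0006 0.0639] rect [array([ 0.5067, -0.0105]), array([0.0591, 0.1091]), np.float64(7.5248)]
platen 5097 med [ 0.5525 -0.0054  0.1014] rect [array([0.596 , 0.0015]), array([0.1517, 0.1531]), np.float64(5.679)]
bed 844 med [0.5266 0.0581 0.03  ] rect [array([0.5184, 0.0078]), array([0.1912, 0.1509]), np.float64(59.5489)]
hub 563 med [0.4251 0.2711 0.0306] rect [array([0.4581, 0.2729]), array([0.1017, 0.0382]), np.float64(0.5939)]
arm 1424 med [0.4366 0.2679 0.0193] rect [array([0.4971, 0.259 ]), array([0.2475, 0.0852]), np.float64(7.5618)]
knob 342 med [0.512  0.277  0.0636] rect [array([0.5914, 0.3228]), array([0.2236, 0.028 ]), np.float64(31.1196)]
286 198 233 [ 0.4924 -0.0597  0.0645]
294 197 203 [ 0.4902 -0.0492  0.0634]
302 197 202 [ 0.4893 -0.0385  0.0629]
310 197 233 [ 0.4874 -0.0277  0.065 ]
318 196 233 [ 0.4851 -0.0172  0.0644]
326 196 233 [ 0.4842 -0.0064  0.0636]
334 196 233 [0.4831 0.0043 0.0637]
342 195 234 [0.4806 0.0148 0.0633]
350 195 234 [0.4793 0.0255 0.0639]
358 194 234 [0.4769 0.036  0.0636]
205 281 361 [ 0.4974 -0.0648  0.064 ] [0.4864 0.04   0.0641]
215 283 361 [ 0.5114 -0.0611  0.0644] [0.5011 0.0422 0.0631]
225 284 361 [ 0.5257 -0.0586  0.065 ] [0.5155 0.0441 0.0637]
```

View pics/c3.png

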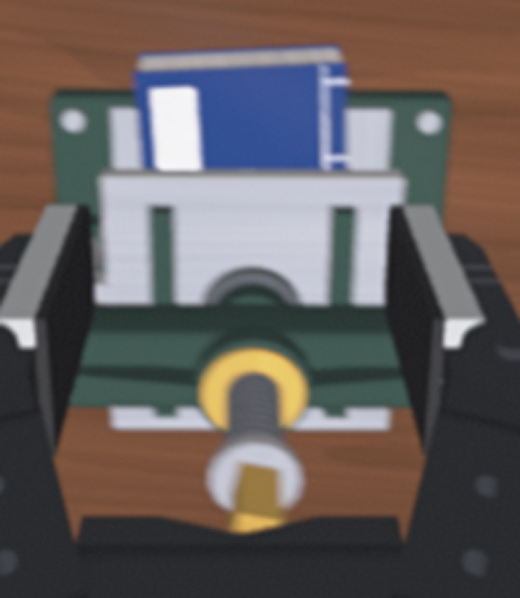

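Run:
```python
from h import *
c=load('w1'); W=world(c,load('w1s'))
print(W[130,315],W[100,290],W[80,330],W[108,245])
delta((.447,-.0155,.046),-np.pi+.102)
state()
```

```text
[ 0.39780077 -0.03058154  0.02526645] [ 0.36182234 -0.06781976  0.02437239] [ 0.33099599 -0.01740082  0.02570015] [ 0.37854036 -0.12736621  0.02450999]
shift [-0.567, -0.091, 6.266] rot [0.002, 0.002, 0.008]
t 1.45 p [ 0.4179 -0.0148  0.3593] phi -3.0314 z [ 0.0013  0.0024 -1.    ] F [-0.1  2.9 -1.2] w 0.0514
```

Request:
drive_tool(deltas=[[[-0.53,-0.14,0.8],[0,0,0],0.4],[[-0.53,-0.14,1.8],[0,0,0],0.4],[[-0.53,-0.14,2.8],[0,0,0],0.4],[[-0.53,-0.14,3.8],[0,0,0],0.4],[[-0.53,-0.14,4.7],[0,0,0],0.4],[[-0.53,-0.14,5.4],[0,0,0],0.4],[[-0.53,-0.14,5.9],[0,0,0],0.4],[[-0.53,-0.14,6.27],[0,0,0],0.4],[[-0.53,-0.14,6.27],[0,0,0],0.4],[[-0.53,-0.14,6.27],[0,0,0],0.4]])

```text
time: 2.7
position: [0.4435, -0.0263, 0.0469]
orientation: [0.001, -0.052, 0.999, 0.0]
wrist_force: [0.3, 0.2, 0.7]
grip_width: 0.0514
```

Run:
```python
from h import *
s=state(); delta((.5962-.086*.9948,.002-.086*.102-.001,.046),-np.pi+.102); c=snap('scene','s2');c=snap('wrist','w2')
im=cv2.imread('pics/s2.png')
cv2.imwrite('pics/c4.png',cv2.resize(im[130:320,200:400],None,fx=3,fy=3,interpolation=cv2.INTER_CUBIC))
```

```text
t 2.7 p [ 0.4435 -0.0263  0.0469] phi -3.0375 z [ 1.1e-03  2.0e-04 -1.0e+00] F [0.3 0.2 0.7] w 0.0514
shift [-1.374, 0.229, 0.019] rot [0.0, 0.001, 0.002]
```

View pics/c4.png

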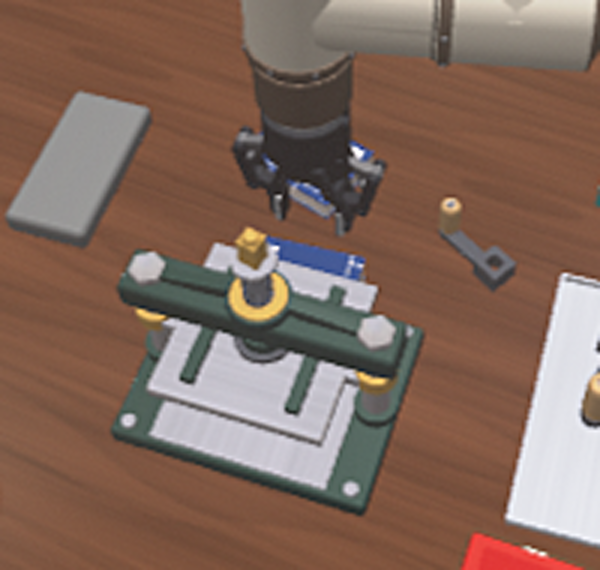

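View pics/w2.png

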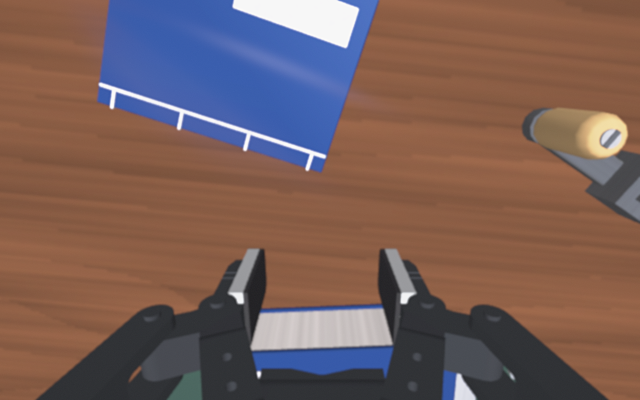

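Run:
```python
from h import *
s=state();s=state(); print(s['joint_positions'],s['joint_vel']); delta((.5962-.086*.9948,.002-.086*.102-.001,.046),-np.pi+.102)
```

```text
t 2.8 p [ 0.4436 -0.0262  0.0472] phi -3.0377 z [ 2.e-03  5.e-04 -1.e+00] F [-0.7 -0.9  0.1] w 0.051
t 2.8 p [ 0.4436 -0.0262  0.0472] phi -3.0377 z [ 2.e-03  5.e-04 -1.e+00] F [-0.7 -0.9  0.1] w 0.051
[ 3.08940003e-01  3.24749347e-01 -6.58592148e-01  1.63985279e-04
 -5.85377735e-01 -1.77593190e+00] [-0.00148275 -0.00353225 -0.00270062 -0.00228876  0.00178296 -0.00122909]
shift [-1.371, 0.227, 0.027] rot [0.0, 0.002, 0.002]
```

Request:
drive_tool(deltas=[[[-0.15,0.1,0],[0,0,0],0.4],[[-0.3,0.2,0.0],[0,0,0],0.4],[[-0.47,0.2,0.0],[0,0,0],0.4],[[-0.64,0.2,0.0],[0,0,0],0.4],[[-0.81,0.2,0.0],[0,0,0],0.4],[[-0.98,0.2,0.0],[0,0,0],0.4],[[-1.12,0.2,0.0],[0,0,0],0.4],[[-1.22,0.2,0.0],[0,0,0],0.4],[[-1.3,0.2,0.0],[0,0,0],0.4],[[-1.33,0.2,0.0],[0,0,0],0.4]])

```text
time: 4.05
position: [0.5047, -0.0107, 0.0456]
orientation: [-0.004, -0.051, 0.999, -0.001]
wrist_force: [-8.0, -0.5, 7.6]
grip_width: 0.0515
```

Run:
```python
from h import *
s=state();  c=snap('wrist','w3'); np.savez('pics/w3s.npz',position=s['position'],orientation=s['orientation'])
W=world(c,s)
px=c['pixels'].astype(int); r,g,b=px[...,0],px[...,1],px[...,2]
for u in (270,290,320,350,370):
  print(u,[(v,W[v,u].round(4).tolist()) for v in range(285,380,12)])
```

```text
t 4.05 p [ 0.5047 -0.0107  0.0456] phi -3.0392 z [-0.0085 -0.0019 -1.    ] F [-8.  -0.5  7.6] w 0.0515
270 [(285, [0.5197, -0.0336, 0.0441]), (297, [0.5192, -0.0321, 0.0546]), (309, [0.5183, -0.0307, 0.0644]), (321, [0.5252, -0.0305, 0.0633]), (333, [0.5302, -0.03, 0.0647]), (345, [0.5371, -0.0297, 0.0639]), (357, [0.5437, -0.0293, 0.0638]), (369, [0.4969, -0.0242, 0.1181])]
290 [(285, [0.5184, -0.024, 0.0447]), (297, [0.5182, -0.0231, 0.0546]), (309, [0.5175, -0.0223, 0.0643]), (321, [0.5238, -0.0219, 0.064]), (333, [0.5304, -0.0214, 0.0634]), (345, [0.5368, -0.0209, 0.0633]), (357, [0.5425, -0.0204, 0.0642]), (369, [0.4958, -0.0191, 0.1187])]
320 [(285, [0.5173, -0.0097, 0.044]), (297, [0.5168, -0.0097, 0.0546]), (309, [0.516, -0.0097, 0.0646]), (321, [0.5218, -0.0091, 0.0648]), (333, [0.5286, -0.0084, 0.0639]), (345, [0.5347, -0.0078, 0.0641]), (357, [0.5424, -0.007, 0.0628]), (369, [0.5224, -0.0089, 0.0903])]
350 [(285, [0.5155, 0.0045, 0.0445]), (297, [0.5156, 0.0038, 0.0543]), (309, [0.5151, 0.003, 0.0639]), (321, [0.5217, 0.0039, 0.0632]), (333, [0.5271, 0.0045, 0.064]), (345, [0.5338, 0.0054, 0.0636]), (357, [0.5398, 0.0061, 0.0641]), (369, [0.4949, -0.0038, 0.118])]
370 [(285, [0.5143, 0.014, 0.0448]), (297, [0.5143, 0.0126, 0.055]), (309, [0.5144, 0.0115, 0.0637]), (321, [0.5202, 0.0123, 0.0639]), (333, [0.5263, 0.0132, 0.064]), (345, [0.5333, 0.0143, 0.0631]), (357, [0.5389, 0.015, 0.0641]), (369, [0.4932, 0.0009, 0.1192])]
```

View pics/w3.png

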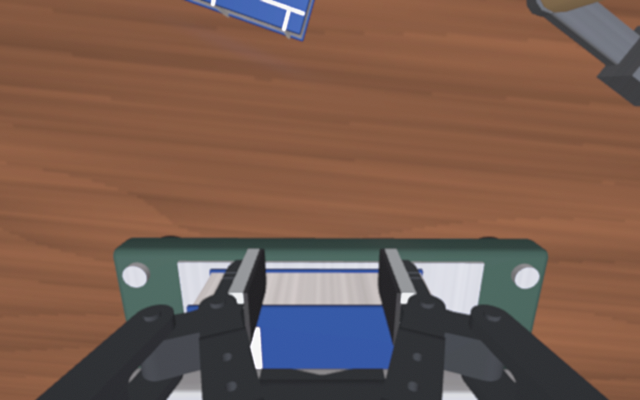

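Request:
drive_tool(deltas=[[[-0.02,0,0],[0,0,0],0.4],[[-0.04,0,0.0],[0,0,0],0.4],[[-0.04,0,0.0],[0,0,0],0.4],[[-0.04,0,0.0],[0,0,0],0.4],[[-0.04,0,0.0],[0,0,0],0.4],[[-0.04,0,0.0],[0,0,0],0.4],[[-0.04,0,0.0],[0,0,0],0.4],[[-0.04,0,0.0],[0,0,0],0.4],[[-0.04,0,0.0],[0,0,0],0.4],[[-0.04,0,0.0],[0,0,0],0.4]])

```text
time: 5.35
position: [0.5068, -0.0104, 0.0456]
orientation: [-0.004, -0.051, 0.999, -0.001]
wrist_force: [-6.2, -1.2, 4.4]
grip_width: 0.0517
```

Run:
```python
from h import *
s=state();  c=snap('wrist','w4'); np.savez('pics/w4s.npz',position=s['position'],orientation=s['orientation'])
W=world(c,s)
for u in (270,320,370):
  print(u,[(v,W[v,u].round(4).tolist()) for v in range(285,380,12)])
for v in (280,290,300): print(v,[(u,W[v,u].round(3).tolist()) for u in list(range(180,236,8))+list(range(415,450,6))])
```

```text
t 5.35 p [ 0.5068 -0.0104  0.0456] phi -3.0392 z [-0.0079 -0.0018 -1.    ] F [-6.2 -1.2  4.4] w 0.0517
270 [(285, [0.521, -0.0332, 0.0454]), (297, [0.5217, -0.0319, 0.0539]), (309, [0.5211, -0.0306, 0.0634]), (321, [0.5273, -0.0302, 0.0632]), (333, [0.533, -0.0298, 0.0638]), (345, [0.5398, -0.0295, 0.0633]), (357, [0.5459, -0.0291, 0.0637]), (369, [0.4981, -0.0239, 0.1189])]
320 [(285, [0.5186, -0.0095, 0.0452]), (297, [0.5191, -0.0094, 0.0543]), (309, [0.5179, -0.0095, 0.0648]), (321, [0.5243, -0.0088, 0.0642]), (333, [0.5304, -0.0082, 0.0642]), (345, [0.5366, -0.0076, 0.0644]), (357, [0.5425, -0.007, 0.0649]), (369, [0.5219, -0.0089, 0.093])]
370 [(285, [0.5171, 0.0145, 0.0437]), (297, [0.5161, 0.0128, 0.0553]), (309, [0.5157, 0.0114, 0.0649]), (321, [0.5219, 0.0124, 0.0645]), (333, [0.5287, 0.0135, 0.0636]), (345, [0.5348, 0.0144, 0.0638]), (357, [0.541, 0.0153, 0.064]), (369, [0.4962, 0.0014, 0.1182])]
280 [(180, [0.533, -0.082, 0.03]), (188, [0.532, -0.078, 0.031]), (196, [0.532, -0.074, 0.03]), (204, [0.532, -0.069, 0.03]), (212, [0.524, -0.062, 0.041]), (220, [0.504, -0.05, 0.
[... 307 characters left out ...]
]), (204, [0.524, -0.063, 0.049]), (212, [0.524, -0.06, 0.048]), (220, [0.504, -0.048, 0.078]), (228, [0.504, -0.045, 0.078]), (415, [0.496, 0.023, 0.079]), (421, [0.495, 0.025, 0.08]), (427, [0.496, 0.028, 0.079]), (433, [0.525, 0.051, 0.029]), (439, [0.525, 0.055, 0.029]), (445, [0.524, 0.057, 0.031])]
300 [(180, [0.546, -0.083, 0.028]), (188, [0.544, -0.078, 0.031]), (196, [0.524, -0.064, 0.058]), (204, [0.499, -0.049, 0.091]), (212, [0.496, -0.046, 0.095]), (220, [0.497, -0.044, 0.093]), (228, [0.498, -0.041, 0.092]), (415, [0.491, 0.019, 0.093]), (421, [0.49, 0.02, 0.094]), (427, [0.49, 0.022, 0.094]), (433, [0.49, 0.024, 0.094]), (439, [0.49, 0.026, 0.093]), (445, [0.53, 0.059, 0.03])]
```

View pics/w4.png

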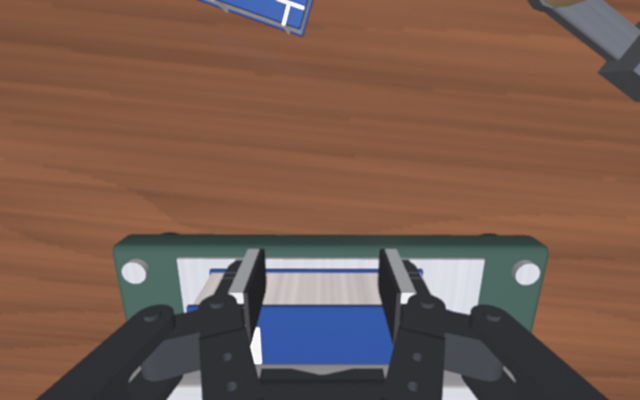

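Run:
```python
from h import *
c=load('w4'); W=world(c,load('w4s')); C=np.array([.5962,.002]); ex=np.array([.9948,.102]); ey=np.array([-.102,.9948])
for n,(u,v) in dict(boltL=(134,272),boltR=(526,272),baseL=(121,250),baseR=(540,250),bedL=(184,268),bedR=(479,268),alL=(213,275),alR=(419,275)).items():
    p=W[v,u]; d=p[:2]-C; print(n,p.round(4),'press',(d@ex).round(4),(d@ey).round(4))
c=load('top0');
```

```text
boltL [ 0.5283 -0.1038  0.0333] press -0.0783 -0.0983
boltR [0.5074 0.0942 0.034 ] press -0.0789 0.1008
baseL [ 0.5198 -0.113   0.0274] press -0.0877 -0.1066
baseR [0.4971 0.102  0.0281] press -0.0883 0.1096
bedL [ 0.5258 -0.08    0.0294] press -0.0784 -0.0744
bedR [0.5095 0.0721 0.0302] press -0.0791 0.0785
alL [ 0.5246 -0.0632  0.0353] press -0.0778 -0.0575
alR [0.4961 0.0279 0.0676] press -0.0969 0.036
```

Request:
drive_tool(deltas=[[[-0.03,0.02,0],[0,0,0],0.4],[[-0.05,0.04,0.0],[0,0,0],0.4],[[-0.06,0.06,0.0],[0,0,0],0.4],[[-0.08,0.08,0.0],[0,0,0],0.4],[[-0.09,0.1,0.0],[0,0,0],0.4],[[-0.11,0.12,0.0],[0,0,0],0.4],[[-0.12,0.14,0.0],[0,0,0],0.4],[[-0.13,0.16,0.0],[0,0,0],0.4],[[-0.13,0.16,0.0],[0,0,0],0.4],[[-0.13,0.16,0.0],[0,0,0],0.4]])

```text
time: 6.65
position: [0.5071, -0.0036, 0.0438]
orientation: [-0.01, -0.05, 0.999, -0.002]
wrist_force: [-13.3, -3.9, 3.0]
grip_width: 0.0513
```

Run:
```python
from h import *
s=state();  c=snap('wrist','w5'); np.savez('pics/w5s.npz',position=s['position'],orientation=s['orientation'])
W=world(c,s)
C=np.array([.5962,.002]); ex=np.array([.9948,.102]); ey=np.array([-.102,.9948])
for u in (280,320,370):
    p=W[300,u]; d=p[:2]-C; print(u,p.round(4),'press',(d@ex).round(4),(d@ey).round(4))
im=cv2.imread('pics/w5.png')
cv2.imwrite('pics/c5.png',cv2.resize(im[225:400,100:560],None,fx=1.7,fy=1.7,interpolation=cv2.INTER_CUBIC))
```

```text
t 6.65 p [ 0.5071 -0.0036  0.0438] phi -3.0423 z [-0.0191 -0.0041 -0.9998] F [-13.3  -3.9   3. ] w 0.0513
280 [ 0.522  -0.0204  0.0537] press -0.0761 -0.0147
320 [ 0.5202 -0.0025  0.0537] press -0.0761 0.0032
370 [0.517  0.0194 0.0551] press -0.077 0.0254
```

View pics/c5.png

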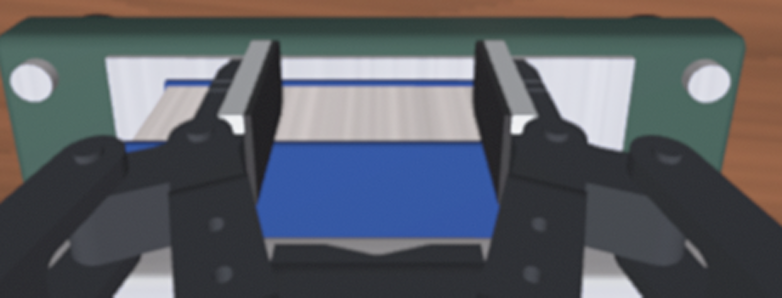

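Request:
drive_tool(deltas=[[[0.4,0,0],[0,0,0],0.4],[[0.8,0,0.0],[0,0,0],0.4],[[0.8,0,-1.2],[0,0,0],0.3],[[0.8,0,-2.4],[0,0,0],0.2],[[0.8,0,-3.6],[0,0,0],0.1],[[0.8,0,-4.8],[0,0,0],0],[[0,0,-5.7],[0,0,0],0],[[-1.2,0,-5.7],[0,0,0],0],[[-2.3,-0.1,-5.7],[0,0,0],0],[[-2.9,-0.2,-5.7],[0,0,0],0]])

```text
time: 7.95
position: [0.6634, 0.0045, 0.3295]
orientation: [-0.001, -0.052, 0.999, -0.0]
wrist_force: [-0.9, -0.6, -0.2]
grip_width: 0.0854
```

Request:
drive_tool(deltas=[[[0,0,0],[0,0,0],0],[[0,0,0],[0,0,0],0],[[0,0,0],[0,0,0],0],[[0,0,0],[0,0,0],0],[[0,0,0],[0,0,0],0],[[0,0,0],[0,0,0],0],[[0,0,0],[0,0,0],0],[[0,0,0],[0,0,0],0],[[0,0,0],[0,0,0],0],[[0,0,0],[0,0,0],0]])

```text
time: 9.2
position: [0.661, 0.0044, 0.3312]
orientation: [-0.0, -0.052, 0.999, -0.0]
wrist_force: [0.9, -0.1, 0.3]
grip_width: 0.0856
```

Run:
```python
from h import *
s=state();  c=snap('wrist','w6'); np.savez('pics/w6s.npz',position=s['position'],orientation=s['orientation'])
s=state()
```

```text
t 9.2 p [0.661  0.0044 0.3312] phi -3.0378 z [-1.e-04 -0.e+00 -1.e+00] F [ 0.9 -0.1  0.3] w 0.0856
t 9.25 p [0.6609 0.0044 0.3313] phi -3.0378 z [-1.e-04 -0.e+00 -1.e+00] F [ 0.6 -0.3  1.4] w 0.0857
```

View pics/w6.png

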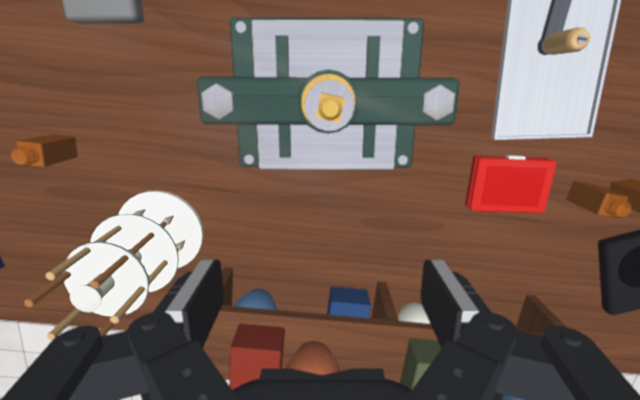

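Run:
```python
from h import *
im=cv2.imread('pics/w6.png')
cv2.imwrite('pics/c6.png',cv2.resize(im[65:140,285:375],None,fx=8,fy=8,interpolation=cv2.INTER_CUBIC))
c=load('w6'); W=world(c,load('w6s')); px=c['pixels'].astype(int); r,g,b=px[...,0],px[...,1],px[...,2]
Z=W[...,2]
def rep(n,m):
    P=W[m]; xy=P[:,:2].astype(np.float32); 
    if len(P)<4: print(n,len(P)); return
    print(n,len(P),'mean',np.nanmean(P,0).round(4),'rect',[np.round(k,4) for k in cv2.minAreaRect(xy)])
box=np.zeros(Z.shape,bool); box[65:140,285:375]=1
rep('square all',box&(r>b+50)&(Z>.225))
rep('top',box&(Z>.248))
rep('shoulder',box&(Z>.212)&(Z<.226))
print(np.nanmedian(W[...,2][box&(Z>.212)&(Z<.226)]))
for v in range(88,124,2): print(v,' '.join('%3d'%(1000*Z[v,u]) if Z[v,u]==Z[v,u] else '  .' for u in range(306,356,2)))
N1=box
w=(r>150)&(abs(r-b)<30)&(Z>.155)&(Z<.18)
u=np.arange(640)[None,:]+0*Z
rep('nutR',w&(u<250)&(u>190)); rep('nutL',w&(u>410)&(u<470))
```

```text
square all 630 mean [0.5957 0.0033 0.2479] rect [array([0.596 , 0.0033]), array([0.0159, 0.016 ]), np.float64(82.9779)]
top 304 mean [0.5958 0.0033 0.2499] rect [array([0.5958, 0.0031]), array([0.0125, 0.0125]), np.float64(50.4303)]
shoulder 1315 mean [0.595  0.0028 0.2193] rect [array([0.5962, 0.0034]), array([0.0348, 0.0346]), np.float64(5.9895)]
0.21928136882769833
88 167 167 168 219 219 218 220 220 219 218 219 218 218 219 218 219 219 219 219 219 220 168 168 166 165
90 168 166 219 218 218 217 219 219 218 218 218 218 220 220 218 218 218 217 219 218 219 220 167 167 165
92 167 218 219 218 218 218 218 219 227 218 218 219 220 219 219 218 218 219 218 218 219 219 217 167 165
94 167 217 219 221 219 219 220 246 245 244 245 245 231 217 218 219 219 219 219 220 218 218 218 168 165
96 217 219 217 219 219 217 219 245 244 245 246 245 246 245 246 246 233 218 219 219 218 219   . 217 164
98 218 219 219 220 218 220 219 245 246 246 247 248 247 248 247 245 244 244 245 245 219 219 220 218 167
100 218 220 219 218 219 220 219 244 246 248 249 250 250 250 249 246 247 244 244 244 219 219 219 218 167
102 220
[... 668 characters left out ...]
 249 250 250 248 247 245 218 219 219 219 218 165 166
116 168 219 219 218 218 245 245 245 247 247 249 250 251 248 250 247 246 245 219 218 218   . 219 166 165
118 166 218 219 219 219 219 219 245 244 245 246 248 247 247 246 245 246 219 220 221 219 219 166 165 152
120 165 166 219 220 219 220 218 218 220 220 218 245 245 245 245 245 245 220 219 218 218 218 166 152 152
122 164 164 167 218 219 219 219 218 219 218 219 219 219 220 219 245 244 219 218 218 219 163 164 153 153
nutR 755 mean [ 0.6053 -0.0922  0.1649] rect [array([ 0.6057, -0.0929]), array([0.0277, 0.0255]), np.float64(66.7329)]
nutL 764 mean [0.5862 0.0987 0.1649] rect [array([0.5861, 0.0998]), array([0.0278, 0.0257]), np.float64(9.9379)]
```

View pics/c6.png

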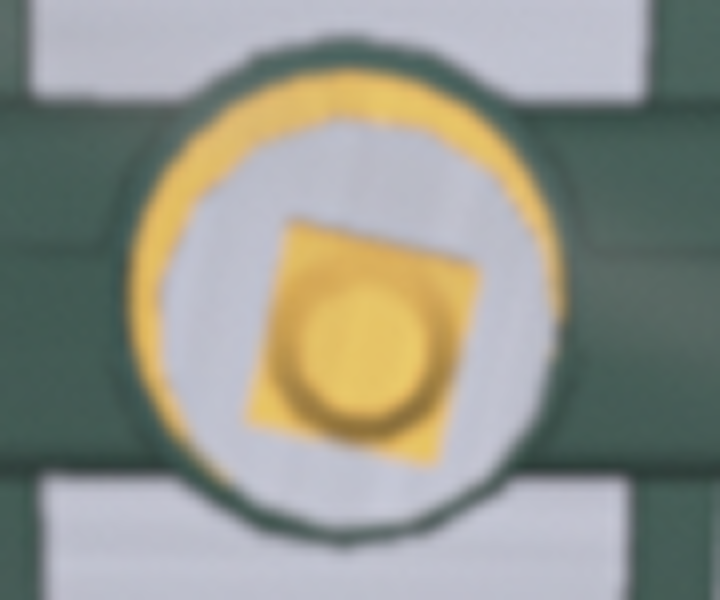

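Run:
```python
from h import *
delta((.48,.27,.26),-np.pi+.0)
```

```text
shift [3.049, 5.659, 1.426] rot [-0.0, -0.0, 0.104]
```

Request:
drive_tool(deltas=[[[0.5,1.0,0],[0,0,0],0],[[1.0,2.0,0],[0,0,0.05],0],[[1.5,3.0,0.3],[0,0,0.1],0],[[2.1,4.0,0.7],[0,0,0.1],0],[[2.6,4.9,1.1],[0,0,0.1],0],[[3.05,5.66,1.42],[0,0,0.1],0],[[3.05,5.66,1.42],[0,0,0.1],0],[[3.05,5.66,1.42],[0,0,0.1],0],[[3.05,5.66,1.42],[0,0,0.1],0],[[3.05,5.66,1.42],[0,0,0.1],0]])

```text
time: 10.5
position: [0.4806, 0.2694, 0.2606]
orientation: [0.0, -0.001, 1.0, 0.0]
wrist_force: [-0.3, -0.9, -0.8]
grip_width: 0.0857
```

Run:
```python
from h import *
s=state();  c=snap('wrist','w7'); np.savez('pics/w7s.npz',position=s['position'],orientation=s['orientation'])
```

```text
t 10.5 p [0.4806 0.2694 0.2606] phi -3.1394 z [ 5.e-04  4.e-04 -1.e+00] F [-0.3 -0.9 -0.8] w 0.0857
```

View pics/w7.png

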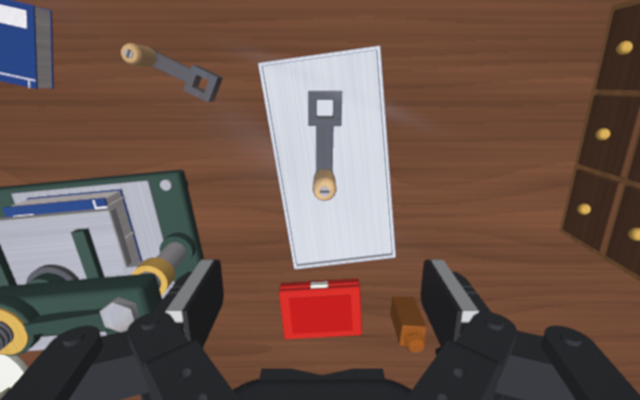

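Run:
```python
from h import *
c=load('w7'); W=world(c,load('w7s')); px=c['pixels'].astype(int); r,g,b=px[...,0],px[...,1],px[...,2]
Z=W[...,2]
def rep(n,m):
    P=W[m]; xy=P[:,:2].astype(np.float32); 
    print(n,len(P),'mean',np.nanmean(P,0).round(4),'rect',[np.round(k,4) for k in cv2.minAreaRect(xy)])
box=np.zeros(Z.shape,bool); box[80:205,295:355]=1
rep('hubtop',box&(Z>.026)&(Z<.036)&(r<120)&(np.arange(400)[:,None]<128))
rep('arm',box&(Z>.008)&(Z<.019)&(r<120)&(np.arange(400)[:,None]>128))
rep('knob',box&(Z>.0605))
# hole via homography
rep('hole floor',box&(r>150)&(Z<.012)&(np.arange(400)[:,None]<118)&(np.arange(400)[:,None]>97)&(abs(np.arange(640)[None]-325)<9))
# arm edges
for v in range(130,170,8):
    k=np.nonzero(r[v,300:350]<120)[0]+300; print(v,k.min(),k.max(),W[v,(k.min()+k.max())//2].round(4))
im=cv2.imread('pics/w7.png')
cv2.imwrite('pics/c7.png',cv2.resize(im[80:205,285:365],None,fx=4.7,fy=4.7,interpolation=cv2.INTER_CUBIC))
# album corner
print(W[205,60],W[205,100])
```

```text
hubtop 753 mean [0.4261 0.2728 0.0307] rect [array([0.4262, 0.2729]), array([0.034, 0.033]), np.float64(0.1942)]
arm 629 mean [0.4716 0.2729 0.0128] rect [array([0.4729, 0.2732]), array([0.0172, 0.0474]), np.float64(89.9169)]
knob 389 mean [0.5044 0.2724 0.0644] rect [array([0.5051, 0.2725]), array([0.0229, 0.0234]), np.float64(89.6655)]
hole floor 254 mean [0.4266 0.2731 0.0029] rect [array([0.4266, 0.2731]), array([0.0163, 0.017 ]), np.float64(0.0995)]
130 317 332 [0.4505 0.2726 0.0129]
138 317 332 [0.4596 0.2726 0.0121]
146 317 332 [0.4685 0.2727 0.0128]
154 317 331 [0.4777 0.2727 0.0131]
162 317 331 [0.4872 0.2727 0.0123]
[ 0.52238252 -0.00330923  0.06396722] [0.52261517 0.03781881 0.06301936]
```

View pics/c7.png

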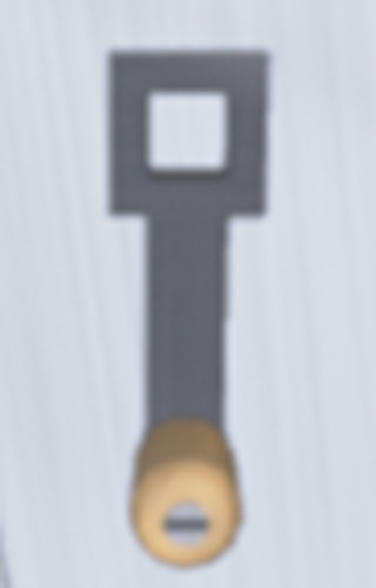

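Request:
drive_tool(deltas=[[[0.6,0.05,0.6],[0,0,0],0.2],[[1.09,0.07,1.7],[0,0,0],0.25],[[1.09,0.07,2.8],[0,0,0],0.25],[[1.09,0.07,3.8],[0,0,0],0.25],[[1.09,0.07,4.5],[0,0,0],0.25],[[1.09,0.07,4.9],[0,0,0],0.25],[[1.09,0.07,5.1],[0,0,0],0.25],[[1.09,0.07,5.1],[0,0,0],0.25],[[1.09,0.07,5.1],[0,0,0],0.25],[[1.09,0.07,5.1],[0,0,0],0.25]])

```text
time: 11.8
position: [0.4259, 0.2739, 0.0063]
orientation: [0.001, -0.002, 1.0, 0.001]
wrist_force: [0.1, 0.6, 0.6]
grip_width: 0.0639
```

Run:
```python
from h import *
s=state();  c=snap('wrist','w8')
```

```text
t 11.8 p [0.4259 0.2739 0.0063] phi -3.1378 z [ 0.0014  0.0016 -1.    ] F [0.1 0.6 0.6] w 0.0639
```

View pics/w8.png

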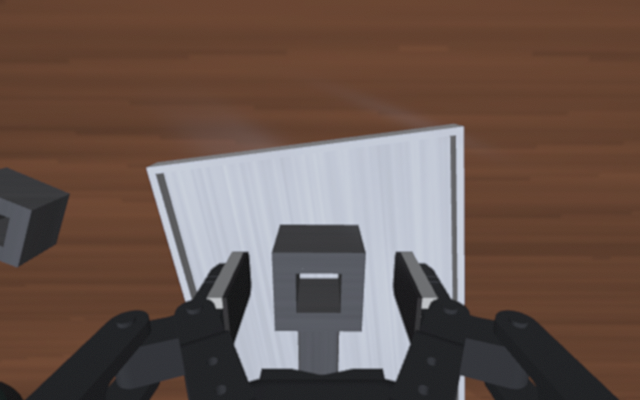

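Request:
drive_tool(deltas=[[[0,0,0],[0,0,0],1],[[0,0,0],[0,0,0],1],[[0,0,0],[0,0,0],1],[[0,0,0],[0,0,0],1],[[0,0,0],[0,0,0],1],[[0,0,-0.2],[0,0,0],1],[[0,0,-0.7],[0,0,0],1],[[0,0,-1.6],[0,0,0],1],[[0,0,-2.6],[0,0,0],1],[[0,0,-3.6],[0,0,0],1]])

```text
time: 13.1
position: [0.4246, 0.2728, 0.1865]
orientation: [-0.001, -0.002, 1.0, -0.0]
wrist_force: [-0.1, 0.3, -3.7]
grip_width: 0.0352
```

Run:
```python
from h import *
s=state();  c=snap('wrist','w9');np.savez('pics/w9s.npz',position=s['position'],orientation=s['orientation'])
snap('scene','s9'); im=cv2.imread('pics/s9.png'); cv2.imwrite('pics/c9.png',cv2.resize(im[60:260,270:470],None,fx=2.9,fy=2.9,interpolation=cv2.INTER_CUBIC))
state()
```

```text
t 13.1 p [0.4246 0.2728 0.1865] phi -3.1381 z [-1.3e-03 -6.0e-04 -1.0e+00] F [-0.1  0.3 -3.7] w 0.0352
t 13.2 p [0.4278 0.2756 0.1914] phi -3.1368 z [ 0.0092  0.0089 -0.9999] F [-0.3  1.  -2. ] w 0.0345
```

View pics/w9.png

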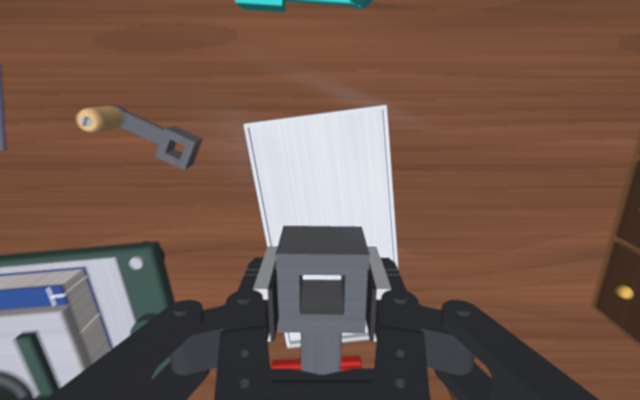

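View pics/c9.png

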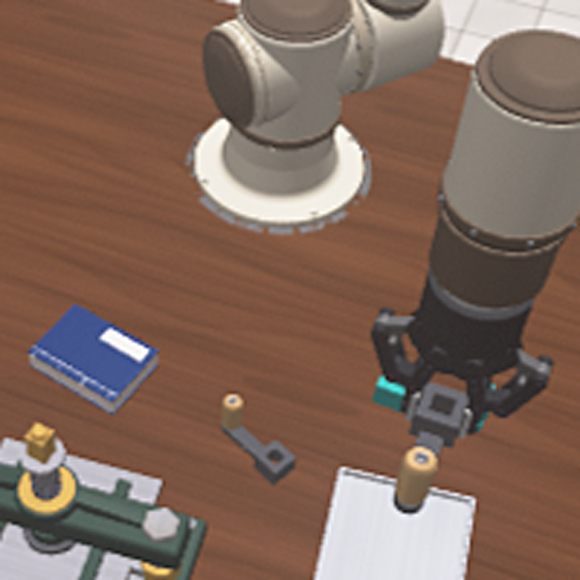

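Run:
```python
from h import *
c=load('w9'); z=c['z_map'].astype(float); v,u=np.mgrid[0:400,0:640]
P=np.stack([(u-c['cx'])/c['fx']*z,(v-c['cy'])/c['fy']*z,z],-1); T=c['T_tool_cam']; Q=P@T[:3,:3].T+T[:3,3]
for vv in range(225,360,7): print(vv,[Q[vv,uu].round(4).tolist() for uu in (290,322,355)])
m=np.zeros(z.shape,bool); m[256:330,282:362]=1; m&=abs(Q[...,2]+.02)<.02
top=m&(np.abs(Q[...,2]-np.median(Q[258:272,290:355,2]))<.004)
A=Q[top]; print(A.mean(0)); co=np.linalg.lstsq(np.c_[A[:,:2],np.ones(len(A))],A[:,2],rcond=None)[0]; print('top plane',co)
f=np.zeros(z.shape,bool); f[232:250,290:355]=1; A=Q[f]; co=np.linalg.lstsq(np.c_[A[:,1:],np.ones(len(A))],A[:,0],rcond=None)[0]; print('front',co)
```

```text
225 [[0.0178, -0.0141, 0.0033], [-0.0581, 0.0009, 0.1836], [-0.0579, 0.0346, 0.1831]]
232 [[0.0178, -0.0134, -0.0046], [0.0174, 0.0006, -0.0037], [0.0178, 0.015, -0.0047]]
239 [[0.0179, -0.0127, -0.0118], [0.0179, 0.0006, -0.012], [0.0176, 0.0144, -0.0113]]
246 [[0.0183, -0.0121, -0.0192], [0.0183, 0.0006, -0.0192], [0.0791, 0.0004, -0.1424]]
253 [[0.0174, -0.0117, -0.0234], [0.0177, 0.0006, -0.024], [0.0178, 0.0132, -0.0242]]
260 [[0.0155, -0.0116, -0.0255], [0.0151, 0.0006, -0.0247], [0.0153, 0.0132, -0.025]]
267 [[0.0117, -0.0118, -0.0241], [0.0127, 0.0006, -0.0257], [0.0121, 0.0133, -0.0247]]
274 [[0.0091, -0.0118, -0.0249], [0.0092, 0.0006, -0.025], [0.0093, 0.0133, -0.0252]]
281 [[0.0057, -0.012, -0.0244], [-0.0086, 0.0006, -0.0015], [0.0065, 0.0134, -0.0256]]
288 [[0.0027, -0.012, -0.0247], [-0.0087, 0.0006, -0.0071], [0.0029, 0.0135, -0.025]]
295 [[-0.0015, -0.0123, -0.0232], [-0.0088, 0.0006, -0.0124], [0.0007, 0.0135, -0.0265]]
302 [[-0.0035, -0.0122, -0.025], [-0.0085, 0.0006, -0.0179], [-0.0038, 0.0138, -0.0246]]
309 [[-0.0062, -0.0122, -0.0258], [-0.0086, 0.0006, -0.0225], [-0.0071, 0.0139, -0.0246]]
316 [[-0.01, -0.0123, -0.0252], [-0.0094, 0.0006, -0.0259], [-0.0106, 0.014, -0.0244]]
323 [[-0.0136, -0.0125, -0.0249], [-0.0142, 0.0006, -0.0242], [-0.0135, 0.014, -0.025]]
330 [[-0.0175, -0.0126, -0.0243], [-0.0168, 0.0006, -0.0252], [-0.0171, 0.0142, -0.0248]]
337 [[-0.1972, -0.0358, 0.1835], [-0.0364, 0.0006, -0.0062], [-0.1899, 0.0379, 0.1749]]
344 [[-0.201, -0.0353, 0.1766], [-0.0399, 0.0006, -0.0069], [-0.2105, 0.0397, 0.1874]]
351 [[-0.219, -0.0366, 0.1856], [-0.0437, 0.0006, -0.0072], [-0.2186, 0.0397, 0.1852]]
358 [[-0.2259, -0.0365, 0.1821], [-0.0482, 0.0006, -0.007], [-0.2214, 0.0391, 0.1773]]
[ 0.00026428  0.00037785 -0.02479276]
top plane [-0.00943669 -0.00071774 -0.02478999]
front [-0.00319448 -0.30203937  0.01395332]
```

Run:
```python
from h import *
s=manip.sense(); s['position']=np.array([.4257,.2729,.1856]); s['orientation']=np.array([0,-.001,1,0.])
delta((.596,.0033,.290),-np.pi-.13,s)
```

```text
shift [-3.395, -5.399, -2.088] rot [0.0, 0.0, 0.132]
```

Request:
drive_tool(deltas=[[[0,0,-1.0],[0,0,0],1],[[-0.3,-0.4,-2.0],[0,0,0],1],[[-0.9,-1.2,-2.09],[0,0,0.05],1],[[-1.5,-2.2,-2.09],[0,0,0.1],1],[[-2.1,-3.2,-2.09],[0,0,0.13],1],[[-2.7,-4.2,-2.09],[0,0,0.13],1],[[-3.2,-5.0,-2.09],[0,0,0.13],1],[[-3.4,-5.4,-2.09],[0,0,0.13],1],[[-3.4,-5.4,-2.09],[0,0,0.13],1],[[-3.4,-5.4,-2.09],[0,0,0.13],1]])

```text
time: 14.45
position: [0.5957, 0.0045, 0.2887]
orientation: [-0.001, 0.063, 0.998, 0.0]
wrist_force: [-0.8, 0.7, -2.3]
grip_width: 0.0349
```

Run:
```python
from h import *
s=state();  c=snap('wrist','w10');np.savez('pics/w10s.npz',position=s['position'],orientation=s['orientation'])
snap('scene','s10'); im=cv2.imread('pics/s10.png'); cv2.imwrite('pics/c10.png',cv2.resize(im[130:330,200:400],None,fx=2.9,fy=2.9,interpolation=cv2.INTER_CUBIC))
state(); delta((.596,.0033,.290),-np.pi-.13)
```

```text
t 14.45 p [0.5957 0.0045 0.2887] phi 3.0155 z [-2.3e-03  2.0e-04 -1.0e+00] F [-0.8  0.7 -2.3] w 0.0349
t 14.55 p [0.5958 0.0049 0.2895] phi 3.0166 z [-8.e-04  3.e-04 -1.e+00] F [ 0.4  0.1 -2.7] w 0.0352
shift [-0.007, -0.032, -0.011] rot [0.0, -0.001, 0.005]
```

View pics/w10.png

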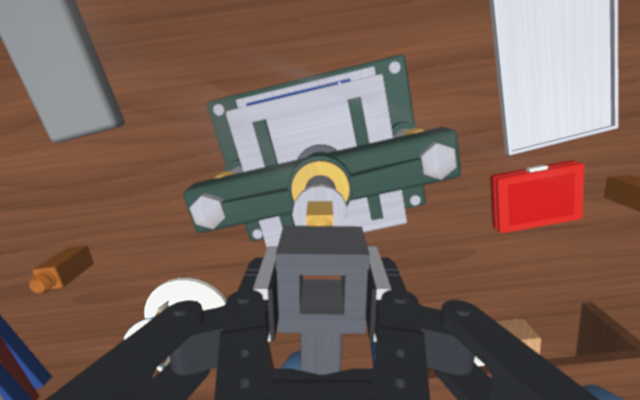

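View pics/c10.png

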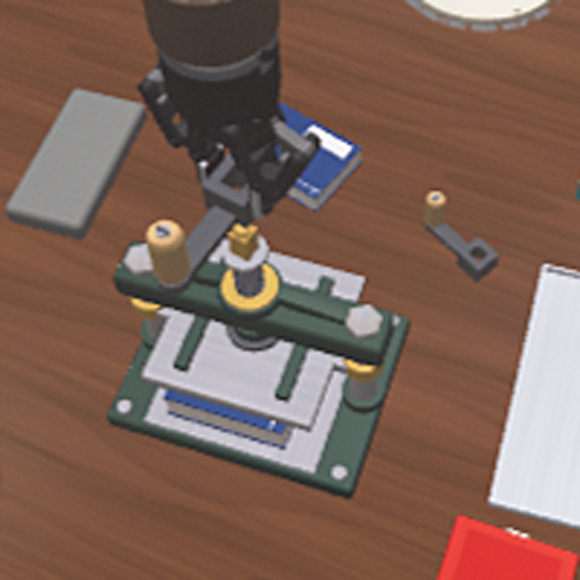

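Run:
```python
from h import *
c=load('w10'); z=c['z_map'].astype(float); v,u=np.mgrid[0:400,0:640]; px=c['pixels'].astype(int); r,g,b=px[...,0],px[...,1],px[...,2]
P=np.stack([(u-c['cx'])/c['fx']*z,(v-c['cy'])/c['fy']*z,z],-1); T=c['T_tool_cam']; Q=P@T[:3,:3].T+T[:3,3]
m=(r>b+50)&(v>195)&(v<226)&(u>300)&(u<340)&(abs(Q[...,2]-.043)<.035)
print('brass',m.sum(),Q[m].min(0),Q[m].max(0))
for vv in range(200,226,3):
    k=np.nonzero(m[vv])[0]
    if len(k): print(vv,k.min(),k.max(),Q[vv,k.min()].round(4),Q[vv,k.max()].round(4))
A=Q[m&(Q[...,2]>.045)&(v<212)]; co=np.linalg.lstsq(np.c_[A[:,1:],np.ones(len(A))],A[:,0],rcond=None)[0]; print('front face x = a*y+b*z+c',co)
```

```text
brass 596 [ 0.00076951 -0.00874145  0.03719669] [0.00814373 0.0064868  0.06765075]
203 308 331 [ 0.0073 -0.0083  0.0643] [0.0075 0.0064 0.0637]
206 308 331 [ 0.0072 -0.008   0.0588] [0.0075 0.0062 0.0581]
209 307 331 [ 0.0072 -0.0084  0.0534] [0.0073 0.0061 0.0533]
212 307 331 [ 0.0077 -0.0082  0.0469] [0.0073 0.006  0.0481]
215 306 332 [ 0.0068 -0.0087  0.0444] [0.0072 0.0064 0.0435]
218 306 332 [ 0.0057 -0.0086  0.0426] [0.0051 0.0065 0.0442]
221 306 332 [ 0.0037 -0.0087  0.0429] [0.0038 0.0064 0.0426]
224 306 332 [ 0.0012 -0.0087  0.0442] [0.0018 0.0064 0.0429]
front face x = a*y+b*z+c [ 0.00342184 -0.01152416  0.00810414]
```

Request:
drive_tool(deltas=[[[-0.01,-0.03,0],[0,0,0],1],[[-0.01,-0.03,0.3],[0,0,0],1],[[-0.01,-0.03,0.5],[0,0,0],1],[[-0.01,-0.03,0.65],[0,0,0],1],[[-0.01,-0.03,0.75],[0,0,0],1],[[-0.01,-0.03,0.85],[0,0,0],1],[[-0.01,-0.03,0.95],[0,0,0],1],[[-0.01,-0.03,1.05],[0,0,0],1],[[-0.01,-0.03,1.15],[0,0,0],1],[[-0.01,-0.03,1.2],[0,0,0],1]])

```text
time: 15.8
position: [0.5967, 0.0025, 0.2294]
orientation: [-0.0, 0.063, 0.998, -0.0]
wrist_force: [-1.0, -1.1, -2.1]
grip_width: 0.0353
```

Run:
```python
from h import *
s=state();  c=snap('wrist','w11');np.savez('pics/w11s.npz',position=s['position'],orientation=s['orientation'])
state()
```

```text
t 15.8 p [0.5967 0.0025 0.2294] phi 3.0154 z [-3.e-04 -0.e+00 -1.e+00] F [-1.  -1.1 -2.1] w 0.0353
t 15.85 p [0.5966 0.0025 0.2292] phi 3.0153 z [-7.e-04 -0.e+00 -1.e+00] F [-0.3  0.7 -3.6] w 0.0354
```

View pics/w11.png

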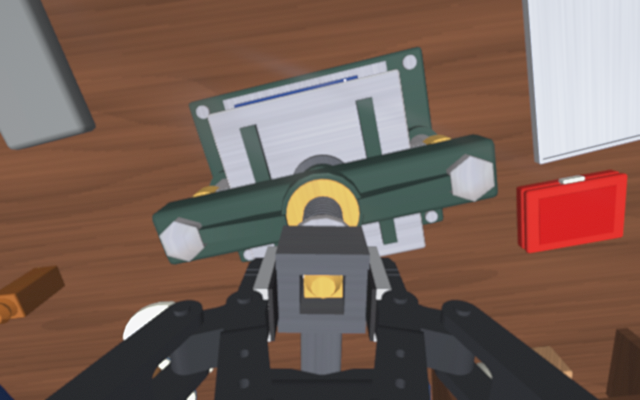

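Request:
drive_tool(deltas=[[[0,0,0.05],[0,0,0],1],[[0,0,0.1],[0,0,0],1],[[0,0,0.13],[0,0,0],1],[[0,0,0.13],[0,0,0],1],[[0,0,0.13],[0,0,0],0.3],[[0,0,0.13],[0,0,0],0.3],[[0,0,0.13],[0,0,0],0.3],[[0,0,0.13],[0,0,0],0.3],[[0,0,-0.4],[0,0,0],0.3],[[0,0,-1.3],[0,0,0],0.3]])

```text
time: 17.1
position: [0.5959, 0.0023, 0.2939]
orientation: [-0.002, 0.063, 0.998, -0.001]
wrist_force: [0.7, 0.1, 0.9]
grip_width: 0.0598
```

Run:
```python
from h import *
s=state();  c=snap('wrist','w12');np.savez('pics/w12s.npz',position=s['position'],orientation=s['orientation'])
state()
snap('scene','s12'); im=cv2.imread('pics/s12.png'); cv2.imwrite('pics/c12.png',cv2.resize(im[130:330,200:400],None,fx=2.9,fy=2.9,interpolation=cv2.INTER_CUBIC))
W=world(c,s); v,u=270,322
for v in range(200,399,10): print(v,W[v,322].round(4),c['pixels'][v,322], W[v,295].round(4))
```

```text
t 17.1 p [0.5959 0.0023 0.2939] phi 3.0153 z [-4.3e-03 -9.0e-04 -1.0e+00] F [0.7 0.1 0.9] w 0.0598
t 17.15 p [0.5994 0.002  0.3028] phi 3.0163 z [ 1.120e-02 -9.000e-04 -9.999e-01] F [1.6 0.1 7.2] w 0.06
200 [0.5805 0.0049 0.2477] [108 110 118] [ 0.5788 -0.0107  0.247 ]
210 [0.5869 0.0041 0.2469] [109 113 122] [ 0.5847 -0.0116  0.2475]
220 [0.5916 0.0035 0.2509] [230 194 101] [ 0.5908 -0.0125  0.2478]
230 [0.598  0.0027 0.2504] [235 206 109] [ 0.597  -0.0134  0.248 ]
240 [0.6057 0.0017 0.2477] [75 76 80] [ 0.6039 -0.0145  0.247 ]
250 [0.6124 0.0008 0.2473] [109 113 122] [ 0.6109 -0.0156  0.2462]
260 [ 0.6286 -0.0012  0.2297] [107 109 119] [ 7.468e-01 -5.470e-02 -3.000e-04]
270 [ 0.636  -0.0021  0.2298] [106 109 118] [ 7.62e-01 -5.69e-02  7.00e-04]
280 [ 0.6439 -0.0031  0.2294] [106 108 118] [ 0.7778 -0.0593  0.0012]
290 [ 0.6519 -0.0041  0.2293] [105 108 118] [ 7.948e-01 -6.190e-02  2.000e-04]
300 [ 0.6598 -0.0051  0.2294] [104 108 117] [ 8.121e-01 -6.450e-02 -5.000e-04]
310 [ 0.6646 -0.0057  0.234 ] [102 101 106] [ 8.288e-01 -6.700e-02  1.000e-04]
320 [ 0.6638 -0.0056  0.2458] [140 115  83] [ 8.468e-01 -6.980e-02 -6.000e-04]
330 [ 0.6637 -0.0056  0.2556] [141 115  83] [ 8.637e-01 -7.220e-02  7.000e-04]
340 [ 0.6638 -0.0056  0.2645] [147 120  87] [ 8.827e-01 -7.520e-02 -2.000e-04]
350 [ 0.6641 -0.0057  0.2724] [147 120  86] [ 0.8984 -0.0773  0.0032]
360 [ 0.6656 -0.0059  0.2785] [213 173 122] [ 0.8882 -0.0733  0.0348]
370 [ 0.6698 -0.0064  0.2814] [233 207 152] [ 0.585  -0.0026  0.3673]
380 [0.5852 0.0043 0.371 ] [35 35 40] [ 0.5848 -0.0023  0.3706]
390 [0.5852 0.0043 0.3739] [40 43 45] [ 0.5838 -0.0018  0.3744]
```

View pics/w12.png

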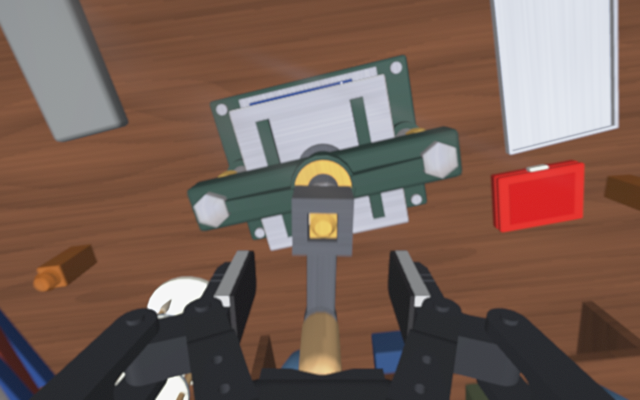

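View pics/c12.png

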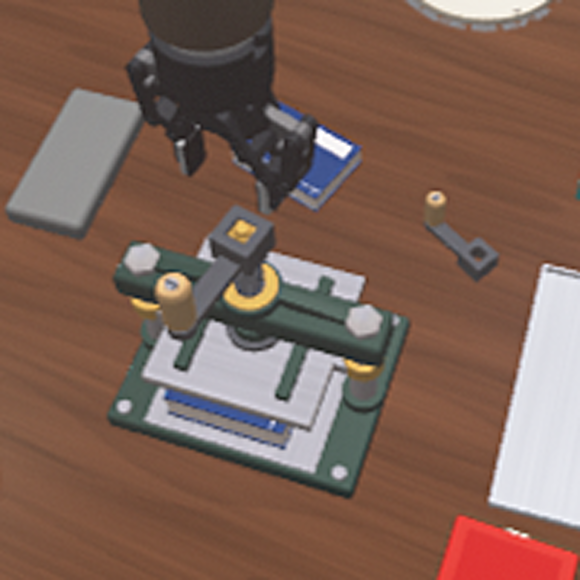

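Run:
```python
from h import *
s=manip.sense(); s['position']=np.array([.5966,.0025,.2944]); s['orientation']=np.array([0,.063,.998,0.])
delta((.676,-.007,.2385),3.0155,s)
```

```text
shift [-1.599, 0.011, 1.118] rot [0.0, 0.0, 0.0]
```

Request:
drive_tool(deltas=[[[-0.4,0,-0.2],[0,0,0],0.3],[[-0.9,0,-0.2],[0,0,0],0.3],[[-1.4,0.01,-0.2],[0,0,0],0.3],[[-1.6,0.01,-0.1],[0,0,0],0.3],[[-1.6,0.01,0],[0,0,0],0.3],[[-1.6,0.01,0.3],[0,0,0],0.3],[[-1.6,0.01,0.6],[0,0,0],0.3],[[-1.6,0.01,0.9],[0,0,0],0.3],[[-1.6,0.01,1.12],[0,0,0],0.3],[[-1.6,0.01,1.12],[0,0,0],0.3]])

```text
time: 18.45
position: [0.6756, -0.0071, 0.2374]
orientation: [-0.001, 0.063, 0.998, -0.0]
wrist_force: [-0.6, 0.7, 0.3]
grip_width: 0.0597
```

Run:
```python
from h import *
s=state();  c=snap('wrist','w13');np.savez('pics/w13s.npz',position=s['position'],orientation=s['orientation'])
state()
```

```text
t 18.45 p [ 0.6756 -0.0071  0.2374] phi 3.0154 z [-2.3e-03 -4.0e-04 -1.0e+00] F [-0.6  0.7  0.3] w 0.0597
t 18.5 p [ 0.6762 -0.0072  0.2385] phi 3.0154 z [-4.e-04 -4.e-04 -1.e+00] F [0.4 0.7 0. ] w 0.0598
```

View pics/w13.png

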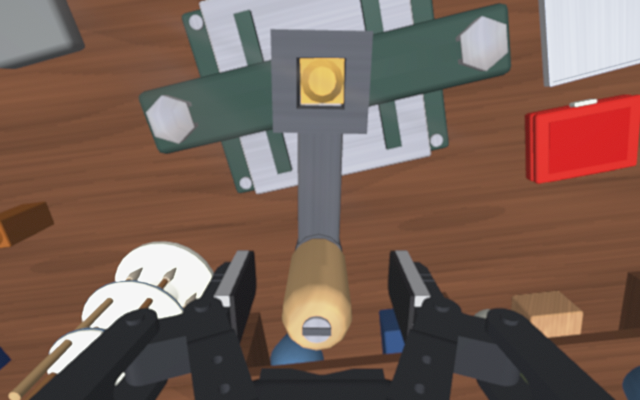

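Request:
drive_tool(deltas=[[[0,0,0],[0,0,0],1],[[0,0,0],[0,0,0],1],[[0,0,0],[0,0,0],1],[[0,0,0],[0,0,0],1],[[0,0,0],[0,0,0],1],[[0.08,-0.49,0.01],[0,0,0],1],[[0.31,-0.94,0.02],[0,0,0],1],[[0.66,-1.29,0.04],[0,0,0],1],[[1.11,-1.52,0.05],[0,0,0],1],[[1.6,-1.6,0.06],[0,0,0],1]])

```text
time: 19.75
position: [0.5888, -0.0772, 0.2373]
orientation: [0.004, 0.063, 0.998, 0.001]
wrist_force: [6.7, 2.5, 1.7]
grip_width: 0.0247
```

Run:
```python
from h import *
s=state();  c=snap('wrist','w14');np.savez('pics/w14s.npz',position=s['position'],orientation=s['orientation'])
s=state(); d=s['position'][:2]-np.array([.596,.003]); print(np.hypot(*d),np.degrees(np.arctan2(d[1],d[0])))
```

```text
t 19.75 p [ 0.5888 -0.0772  0.2373] phi 3.0146 z [ 8.9e-03  8.0e-04 -1.0e+00] F [6.7 2.5 1.7] w 0.0247
t 19.8 p [ 0.5853 -0.0768  0.2372] phi 3.014 z [ 0.0053  0.0024 -1.    ] F [-0.5  3.8  0.8] w 0.0244
0.0804847626701144 -97.61308176496048
```

View pics/w14.png

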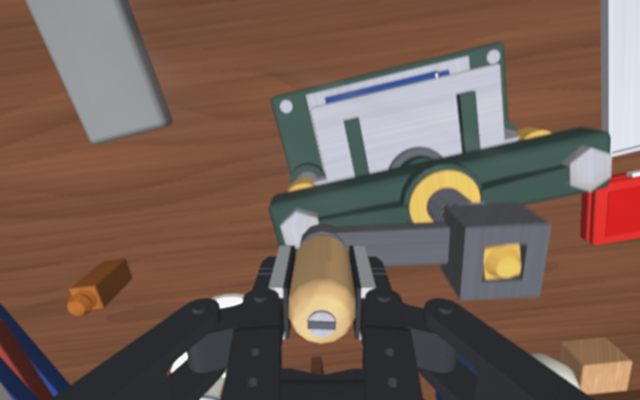

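Request:
drive_tool(deltas=[[[0.49,0.08,0.012],[0,0,0],1],[[0.94,0.31,0.024],[0,0,0],1],[[1.29,0.66,0.036],[0,0,0],1],[[1.52,1.11,0.048],[0,0,0],1],[[1.6,1.6,0.06],[0,0,0],1],[[1.52,2.09,0.072],[0,0,0],1],[[1.29,2.54,0.084],[0,0,0],1],[[0.94,2.89,0.096],[0,0,0],1],[[0.49,3.12,0.108],[0,0,0],1],[[0,3.2,0.12],[0,0,0],1]])

```text
time: 21.05
position: [0.6062, 0.0827, 0.2308]
orientation: [-0.001, 0.062, 0.998, -0.0]
wrist_force: [-5.2, 1.7, 6.5]
grip_width: 0.0243
```

```bash
cat >> h.py <<'E'
def ang():
    s=state(); d=s['position'][:2]-np.array([.596,.003]); print(np.hypot(*d),np.degrees(np.arctan2(d[1],d[0]))); return s
E
python3 - <<'E'
from h import *
ang()
E
```

```text
t 21.05 p [0.6062 0.0827 0.2308] phi 3.0168 z [-2.6e-03 -3.0e-04 -1.0e+00] F [-5.2  1.7  6.5] w 0.0243
0.08034598927996779 82.70622895428146
```

Request:
drive_tool(deltas=[[[-0.49,-0.08,0.012],[0,0,0],1],[[-0.94,-0.31,0.024],[0,0,0],1],[[-1.29,-0.66,0.036],[0,0,0],1],[[-1.52,-1.11,0.048],[0,0,0],1],[[-1.6,-1.6,0.06],[0,0,0],1],[[-1.52,-2.09,0.072],[0,0,0],1],[[-1.29,-2.54,0.084],[0,0,0],1],[[-0.94,-2.89,0.096],[0,0,0],1],[[-0.49,-3.12,0.108],[0,0,0],1],[[0,-3.2,0.12],[0,0,0],1]])

```text
time: 22.3
position: [0.5891, -0.0772, 0.2253]
orientation: [0.004, 0.063, 0.998, 0.0]
wrist_force: [5.6, 2.1, 2.9]
grip_width: 0.0245
```

Run:
```python
from h import *
s=ang(); c=snap('wrist','w15'); W=world(c,s)
px=c['pixels'].astype(int); r,g,b=px[...,0],px[...,1],px[...,2]
m=(abs(W[...,0]-.55)<.04)&(abs(W[...,1])<.08)&(W[...,2]>.07)&(W[...,2]<.11)
print('platen top',np.nanmedian(W[...,2][m]),m.sum())
```

```text
t 22.3 p [ 0.5891 -0.0772  0.2253] phi 3.0148 z [ 8.2e-03  3.0e-04 -1.0e+00] F [5.6 2.1 2.9] w 0.0245
0.08050049584206286 -94.90837218927877
platen top 0.08686795457733923 15487
```

View pics/w15.png

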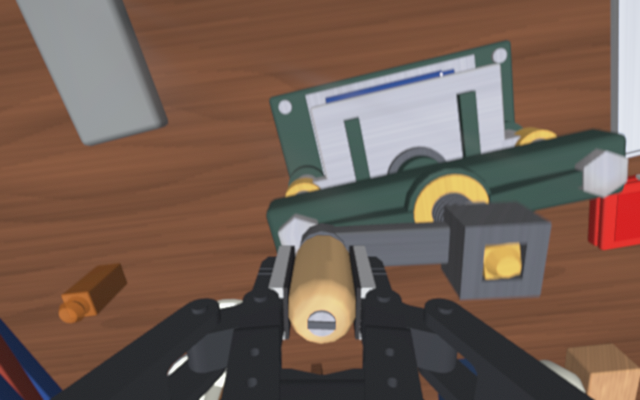

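Request:
drive_tool(deltas=[[[0.49,0.08,0.012],[0,0,0],1],[[0.94,0.31,0.024],[0,0,0],1],[[1.29,0.66,0.036],[0,0,0],1],[[1.52,1.11,0.048],[0,0,0],1],[[1.6,1.6,0.06],[0,0,0],1],[[1.52,2.09,0.072],[0,0,0],1],[[1.29,2.54,0.084],[0,0,0],1],[[0.94,2.89,0.096],[0,0,0],1],[[0.49,3.12,0.108],[0,0,0],1],[[0,3.2,0.12],[0,0,0],1]])

```text
time: 23.6
position: [0.6064, 0.0828, 0.2188]
orientation: [-0.002, 0.062, 0.998, -0.001]
wrist_force: [-4.9, 0.9, 7.6]
grip_width: 0.0245
```

Run:
```python
from h import *
s=ang(); c=snap('wrist','w16'); W=world(c,s)
m=(abs(W[...,0]-.55)<.04)&(abs(W[...,1])<.08)&(W[...,2]>.066)&(W[...,2]<.11)
print('platen top',np.nanmedian(W[...,2][m]),m.sum())
```

```text
t 23.6 p [0.6064 0.0828 0.2188] phi 3.017 z [-0.0033 -0.001  -1.    ] F [-4.9  0.9  7.6] w 0.0245
0.08042180702190618 82.59032414739083
platen top 0.08066707285562495 14194
```

Request:
drive_tool(deltas=[[[-0.49,-0.08,0.012],[0,0,0],1],[[-0.94,-0.31,0.024],[0,0,0],1],[[-1.29,-0.66,0.036],[0,0,0],1],[[-1.52,-1.11,0.048],[0,0,0],1],[[-1.6,-1.6,0.06],[0,0,0],1],[[-1.52,-2.09,0.072],[0,0,0],1],[[-1.29,-2.54,0.084],[0,0,0],1],[[-0.94,-2.89,0.096],[0,0,0],1],[[-0.49,-3.12,0.108],[0,0,0],1],[[0,-3.2,0.12],[0,0,0],1]])

```text
time: 24.9
position: [0.5908, -0.0771, 0.2138]
orientation: [0.006, 0.063, 0.998, 0.0]
wrist_force: [9.4, 0.8, 3.0]
grip_width: 0.0245
```

Run:
```python
from h import *
s=ang(); c=snap('wrist','w17'); W=world(c,s)
m=(abs(W[...,0]-.55)<.04)&(abs(W[...,1])<.08)&(W[...,2]>.066)&(W[...,2]<.11)
print('platen top',np.nanmedian(W[...,2][m]),m.sum())
ang()
```

```text
t 24.9 p [ 0.5908 -0.0771  0.2138] phi 3.0155 z [ 1.140e-02 -2.000e-04 -9.999e-01] F [9.4 0.8 3. ] w 0.0245
0.08030496354521857 -93.70237646443289
platen top 0.07598430510858516 16190
t 24.95 p [ 0.5875 -0.0768  0.2137] phi 3.0148 z [ 0.0083  0.0011 -1.    ] F [4.2 0.7 1.1] w 0.0247
0.08023023563104474 -96.06201420338456
```

View pics/w17.png

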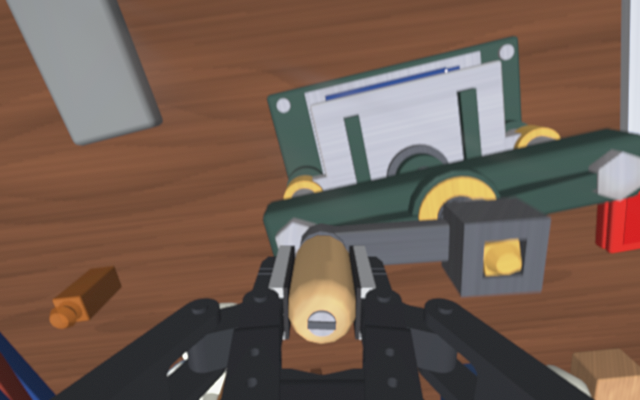

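Request:
drive_tool(deltas=[[[0.25,0.02,0.006],[0,0,0],1],[[0.49,0.08,0.01],[0,0,0],1],[[0.73,0.17,0.02],[0,0,0],1],[[0.94,0.31,0.024],[0,0,0],1],[[0.94,0.31,0.024],[0,0,0],1],[[0.94,0.31,0.024],[0,0,0],1],[[0.94,0.31,0.024],[0,0,0],1],[[0.94,0.31,0.024],[0,0,0],1],[[0.94,0.31,0.024],[0,0,0],1],[[0.94,0.31,0.024],[0,0,0],1]])

```text
time: 26.2
position: [0.5446, -0.0581, 0.2128]
orientation: [0.002, 0.063, 0.998, -0.002]
wrist_force: [3.4, -8.4, 5.4]
grip_width: 0.0242
```

Run:
```python
from h import *
s=ang(); c=snap('wrist','w18'); W=world(c,s)
m=(abs(W[...,0]-.55)<.04)&(abs(W[...,1])<.08)&(W[...,2]>.066)&(W[...,2]<.11)
print('platen top',np.nanmedian(W[...,2][m]),m.sum())
```

```text
t 26.2 p [ 0.5446 -0.0581  0.2128] phi 3.0156 z [ 0.0045 -0.005  -1.    ] F [ 3.4 -8.4  5.4] w 0.0242
0.07981013447419695 -130.05167110658823
platen top 0.07604368206385942 14721
```

Request:
drive_tool(deltas=[[[0,0,0],[0,0,0],0.3],[[0,0,0],[0,0,0],0.3],[[0,0,0],[0,0,0],0.3],[[0,0,0],[0,0,0],0.3],[[0,0,-0.3],[0,0,0],0.3],[[0,0,-0.9],[0,0,0],0.3],[[0,0,-1.8],[0,0,0],0.3],[[0,0,-2.6],[0,0,0],0.3],[[0.5,0,-3.0],[0,0,0],0.3],[[1.2,0,-3.0],[0,0,0],0.3]])

```text
time: 27.5
position: [0.483, -0.0474, 0.3635]
orientation: [0.002, 0.063, 0.998, 0.0]
wrist_force: [-0.0, 0.5, -0.6]
grip_width: 0.0598
```

Request:
drive_tool(deltas=[[[0.8,0,0],[0,0,0],0.3],[[1.5,0,0],[0,0,0],0.3],[[1.5,0,0],[0,0,0],0.3],[[1.5,0,0],[0,0,0],0.3],[[1.5,0,0],[0,0,0],0.3],[[1.5,0,0],[0,0,0],0.3],[[1.5,0,0],[0,0,0],0.3],[[1.5,0,0],[0,0,0],0.3],[[1.5,0,0],[0,0,0],0.3],[[1.5,0,0],[0,0,0],0.3]])

```text
time: 28.75
position: [0.4081, -0.0381, 0.3606]
orientation: [-0.0, 0.063, 0.998, 0.0]
wrist_force: [-0.3, -0.2, -0.3]
grip_width: 0.0601
```

Run:
```python
from h import *
s=state(); c=snap('wrist','w19'); W=world(c,s)
m=(abs(W[...,0]-.55)<.04)&(abs(W[...,1])<.08)&(W[...,2]>.066)&(W[...,2]<.11)
print('platen top',np.nanmedian(W[...,2][m]),m.sum())
h=(np.hypot(W[...,0]-.596,W[...,1]-.003)<.02)&(W[...,2]>.2); print('hub top',np.nanmedian(W[...,2][h]),np.nanmean(W[h],0),h.sum())
C=np.array([.596,.003]); ex=np.array([.9948,.102]); ey=np.array([-.102,.9948])
px=c['pixels'].astype(int); r,g,b=px[...,0],px[...,1],px[...,2]
a=(b>r+40)&(abs(W[...,0]-.52)<.03)&(abs(W[...,1])<.09)&(W[...,2]>.03)&(W[...,2]<.07)
P=(W[a][:,:2]-C); print('album front strip px',a.sum(),'x',(P@ex).min(),(P@ex).max(),'y',(P@ey).min(),(P@ey).max())
snap('scene','s19'); im=cv2.imread('pics/s19.png'); cv2.imwrite('pics/c19.png',cv2.resize(im[130:330,200:400],None,fx=2.9,fy=2.9,interpolation=cv2.INTER_CUBIC))
state()
```

```text
t 28.75 p [ 0.4081 -0.0381  0.3606] phi 3.0154 z [-0.  0. -1.] F [-0.3 -0.2 -0.3] w 0.0601
platen top 0.0761751568822342 5003
hub top 0.22094974981854906 [0.59160977 0.00197017 0.21854882] 1143
album front strip px 202 x -0.0778407711630603 -0.07376735644776053 y -0.06023385788988466 0.04845732351618124
t 28.85 p [ 0.4081 -0.0381  0.3606] phi 3.0155 z [ 0. -0. -1.] F [-0.   0.8  0.5] w 0.0598
```

View pics/w19.png

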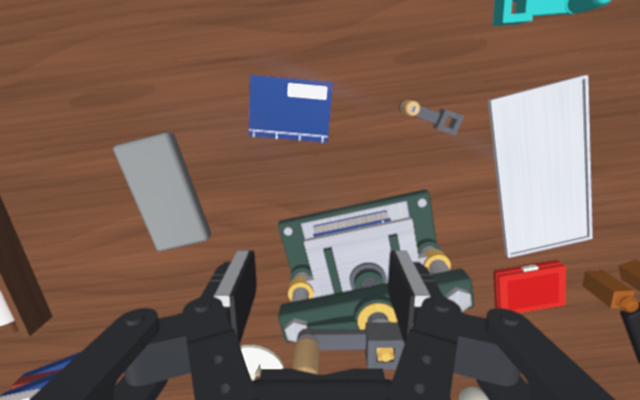

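View pics/c19.png

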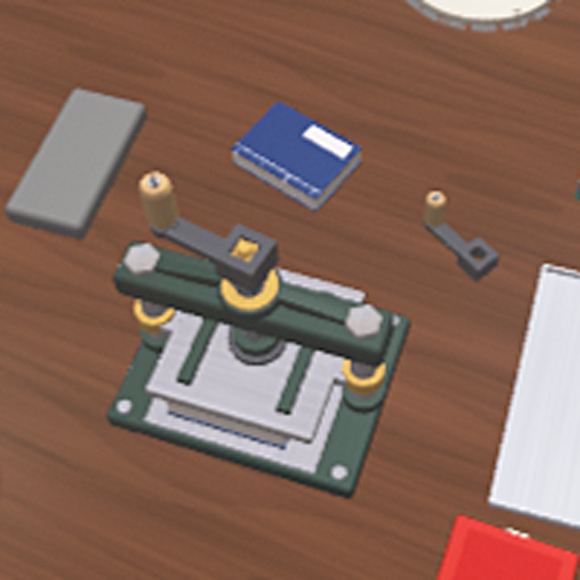

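Run:
```python
from h import *
for k in range(2):
    c=manip.capture('scene'); W=world(c); px=c['pixels'].astype(int); r,b=px[...,0],px[...,2]
    X,Y,Z=W[...,0],W[...,1],W[...,2]
    h=np.hypot(X-.596,Y-.003)
    kn=(h>.06)&(h<.1)&(Z>.235)&(Z<.29)&(r>b+30); p=np.nanmean(W[kn],0)
    hb=(h<.022)&(Z>.212)&(Z<.23)&(r<140)&(abs(r-b)<30)
    print(kn.sum(),p.round(4),np.degrees(np.arctan2(p[1]-.003,p[0]-.596)),np.nanmax(Z[kn]).round(4),'hub top',np.nanmedian(Z[hb]).round(4),hb.sum())
    manip.capture('top')
    print(manip.sense()['time'])
```

```text
111 [ 0.5905 -0.0738  0.2492] -94.06225923620042 0.2581 hub top 0.2211 188
28.95
112 [ 0.5904 -0.0738  0.2488] -94.13606695153769 0.2567 hub top 0.221 188
29.05
```

Run:
```python
from h import *
print(manip.job_done()); state()
```

```text
the job is handed in; nothing more can be done
None
the job is handed in; nothing more can be done
```

I finished the job and handed it in at about 29 s of the 72 s allowed. No verdict is reported, so these are my own checks.

**What I did**
- I pushed the album in with both fingers until its front was flush with the platen's.
- I lifted the crank out of the tray by its hub, put it down on the square end and let go. The hub's underside then read 0.2195 m against the shoulder's 0.2193 m.
- I took the knob and wound clockwise about 2.35 turns, to roughly 1 rad past contact. The torque there was about 0.64 N m.
- I then opened the fingers, rose clear and backed off.

**Last checks**
- **Pressure:** The platen rests on the album; its top reads 0.076 m. After I let go, the crank sprang back about 35° and then stayed still. I estimate it stopped about 0.65 rad past contact, or roughly 130 N. That comes from the screw angle and platen height, not from a measured force.
- **Crank:** It is seated and still. The hub's underside reads 0.193 m, which fits the number of turns.
- **Album:** It is square, and its front is within about 2 mm of home along x. It sits about 5–7 mm towards −y, inside the 12 mm limit but not perfectly centred. I tried to correct this with a diagonal push; the sideways offset did not change, and the fingers seem to have met the platen's edge (about 13 N).
- **Seals, seal pad and stone:** They look undisturbed in the pictures, but I did not measure their positions again.
- **Robot:** The arm was clear, with wrist force close to zero.

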